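# Prise open the stiff parts tin and sort the salvaged motorcycle parts

## Task

Lever the lid of the green parts tin up with the blade of the scraper in its front notch, swing the lid right back, and sort all the parts inside into the bins: spark plugs in the red, wheel bearings in the blue, brake pads in the yellow. Then leave the tin fully shut and the scraper lying back on its rubber mat, and do not shift the other things on the bench.

Things in the scene. Friction and masses are not known exactly. Their poses are not given: they have to be found in the camera images.
- tin: green sheet-steel parts tin, a shallow box 178 (its x) x 278 (its y) x 50 mm high without the lid; it does not move on the bench. Origin: centre of its underside; z up; its front looks along its -x, the hinge runs along the top of its +x wall. Walls and floor are 3 mm thick (inner floor 3 mm above the bench). All parts start lying flat inside, their middles at least 4 cm from its walls.
- tin_notch (a point): middle of the pry notch at the outer face of the tin's front wall: a slot 48 mm wide open through the wall, from 41 mm above the bench up to the underside of the closed lid at 50.5 mm (the point is at 45.5 mm). Axes as tin: the blade goes in along +x. Too low for a finger.
- lid (a joint): angle of the tin's lid, rad: 0 shut, 2.1 the stop, leaning back past upright. No handle and no catch; the hinge is stiff (0.4 N m of friction), so the lid stays wherever it is left and must be pushed shut. It takes about 4 N at the front edge to raise it
- lid_hinge (a point): point on the hinge axis, middle of the lid's back edge, on the underside of the lid, 50.5 mm above the bench. Axes turn with the lid and agree with the tin's when shut; the hinge axis is y
- lid_edge (a point): middle of the lid's front edge, on its underside, 181 mm from the hinge axis. The lid is a steel plate 181 x 284 x 3 mm, 0.3 kg, lid's z out of its outer face, with a 9 mm deep turned-down rim (none for 64 mm in front of the notch, none along the hinge)
- scraper: gasket scraper: orange handle 100 x 22 x 18 mm (100 along its x, from x = -55 to 45 mm) with a flat steel blade 28 mm wide, 2.5 mm thick from x = 45 to 125 mm; 0.13 kg. Origin: under the handle, 55 mm from its rear end, z up when lying flat; the blade's mid-plane is 9 mm above the origin
- scraper_tip (a point): middle of the blade's front edge, 125 mm ahead of and 9 mm above the scraper's origin
- mat: black rubber tool mat 260 (its x) x 120 (its y) x 3 mm, fixed to the bench; the scraper lies on it along its x. Origin: centre of its underside
- bin_red: red storage bin for the spark plugs, open-topped, 115 (its x) x 130 (its y) x 50 mm high, walls and floor 4 mm, fixed. Origin: centre of its underside. The three bins stand in a row and swap places
- bin_blue: blue storage bin for the wheel bearings, open-topped, 115 (its x) x 130 (its y) x 50 mm high, walls and floor 4 mm, fixed. Origin: centre of its underside. The three bins stand in a row and swap places
- bin_yellow: yellow storage bin for the brake pads, open-topped, 115 (its x) x 130 (its y) x 50 mm high, walls and floor 4 mm, fixed. Origin: centre of its underside. The three bins stand in a row and swap places
- plug_a: spark plug lying down, 66 mm long along its x: hexagon 16 mm long and 22 mm wide around the origin (grip here, across its y), brass thread 12 mm thick out to x = -29 mm, white insulator 11 to 17 mm thick out to x = +37 mm. Origin: middle of the hexagon, on the axis, 10.5 mm above what it lies on. 55 g. May be absent (None)
- plug_b: spark plug lying down, 66 mm long along its x: hexagon 16 mm long and 22 mm wide around the origin (grip here, across its y), brass thread 12 mm thick out to x = -29 mm, white insulator 11 to 17 mm thick out to x = +37 mm. Origin: middle of the hexagon, on the axis, 10.5 mm above what it lies on. 55 g. May be absent (None)
- bearing_a: steel wheel bearing with black seals, a disc 42 mm in diameter and 12 mm thick, its axis along z. Origin: its centre, 6 mm above what it lies on. 70 g. May be absent (None)
- bearing_b: steel wheel bearing with black seals, a disc 42 mm in diameter and 12 mm thick, its axis along z. Origin: its centre, 6 mm above what it lies on. 70 g. May be absent (None)
- pad_a: brake pad: copper-coloured steel back plate 66 (its x) x 38 (its y) x 5 mm with black lining 6 mm thick on top. Origin: 5.5 mm above what it lies on, in the middle. 90 g. May be absent (None)
- pad_b: brake pad: copper-coloured steel back plate 66 (its x) x 38 (its y) x 5 mm with black lining 6 mm thick on top. Origin: 5.5 mm above what it lies on, in the middle. 90 g. May be absent (None)
- tape: black tape roll, 56 mm across, 19 mm high; not part of the job, leave it where it is. Origin: centre of its underside
- wrench: steel ring spanner 180 mm long, flat on the bench; not part of the job, leave it where it is. Origin: centre of its underside
- grease: blue grease can 70 mm across, 55 mm high; not part of the job, leave it where it is. Origin: centre of its underside
- spray: white spray can 65 mm across, 170 mm high; not part of the job, leave it where it is. Origin: centre of its underside
- headlight: headlight unit 144 mm across, 83 mm high, at the back; not part of the job, leave it where it is. Origin: centre of its underside
- driver: screwdriver with a red handle, 200 mm long, at the back; not part of the job, leave it where it is. Origin: centre of its underside
- mug: blue mug 76 mm across, 85 mm high; not part of the job, leave it where it is. Origin: centre of its underside
Not all that is in view belongs to the job. Of the things that look like the scraper, take the one that is farthest to the robot's left at the start. What is shaped like the bin_yellow but orange is not meant.

How it is judged:
By the outcome, as a careful person would: the job done as asked, in the order asked, and still so for the second after the job is handed in, with the robot touching nothing.
Of plug_a, plug_b, bearing_a, bearing_b, pad_a, pad_b only 3 to 5 are there at a start; the rules pass over those that are not, and their reading is None.
At some moment in a run one of scraper may be knocked a few centimetres aside while the robot is not near it.
Once in a run the grip may slacken for a moment while it holds something.
It also fails if it takes over 210 s, if anything falls off the work surface, if the arm or the gripper's body presses on something with over 40 N, if the wrist force passes 120 N, or if a joint passes its speed limit or range.

## Robot

A 6-joint arm with a two-finger parallel gripper is mounted at the origin on the work surface. World frame = base frame: x ahead of the robot, y to its left, z up, the work surface at z = 0. Lengths are in m, angles in rad, forces in N, time in s.
With the tool pointing down it reaches from about 0.35 to 0.925 m from the base axis. Payload 6.4 kg.
Tool frame: the origin (TCP) lies at the very end of the fingers, on their centre line; the grasp point (between the pads) lies 19 mm behind it (r.hold_point_z is the z of the grasp point in the tool frame, in m); z points along the fingers, y is the direction in which the jaws open and shut (so a half turn about z gives the same grasp; the last joint's range is limited). The gripper opens to 85 mm and grips with 20 to 120 N. Pads are 22 mm wide; open, the fingers measure 114 mm over their backs; the gripper's body (76 mm by 85 mm) begins 54 mm behind the grasp point. The pads swing forward as they close: fully open they stand 13 mm farther back than shut.
Start: joints at [-1.326, 0.245, 1.558, -0, 1.339, -0.174], TCP at [0.264, -0.594, 0.231] pointing down, gripper open.
Joint ranges: [-3.13, 3.13], [-1.02, 2.26], [0.13, 2.54], [-0.95, 4.09], [0.21, 2.88], [-2.74, 2.74]. Speed limits (rad/s): [2.57, 2.57, 3.14, 3.14, 3.14, 3.14].

## Interface

Orientations are given as a rotation vector (axis times angle).
In Python, from plant import r gives the robot as it stands.
- The arm moves only by the shell command python3 -m crank 'ROWS' [FORCE]. ROWS is JSON, a list of rows, each a list of 3 entries, a list of its own where there are three numbers: the shift along the tool's x, y, z in mm, then the turn about the tool's z in rad, then the finger opening in mm, from 0 to 85.4. In form: [[[tx, ty, tz], roll, claw], ...]. A call has 1 to 10 rows; each row shifts and turns the pose as measured when the row begins, along the tool's axes as they then stand; what a row does not reach is not made up. A row lasts 1/8 s, in which the tool goes at most 62.5 mm and 10.7 degrees, less where a joint would pass 70% of its speed; a pose out of reach is approached as far as the arm can. A call with a gripper value outside its range is refused whole. The fingers move at their own pace and stop on an object; FORCE is the grip in N (left out, the last holds). Time passes only in rows, so rows that do not move let the fingers close. It gives the time, the measured TCP pose, the force and the opening at its end, in the units of the state.
- r.get_obs(): the state, without advancing time (a new reading comes with each control period).
- r.get_image(name): name is "side" or "top" or "wrist"; returns a dict with "color" (420x560x3 uint8, blue, green, red), "z_map" (420x560 float32, m along the optical axis (not along the pixel's ray), 0 where there is no reading), "fovy" (degrees; the focal length in pixels is half the picture's height over the tangent of half this angle, whatever the lens; pixels are square), "cx", "cy" (the principal point, pixels), "T" (4x4, takes a point from camera to world coordinates). Camera axes: x right, y up, looking along -z (the intrinsics and any distortion apply to the point x, -y, -z); pixel columns grow to the right and rows downward; lengths in m; the calibration is good to about 2 mm. A picture is of the moment at which its call begins.
- r.sign_off(): hands the job in, once; it reports no verdict.
The state is a dict: "t": time; "joint_positions": joint angles; "joint_velocities": joint speeds; "joint_efforts": joint torques, N m; "position": TCP position; "orientation": TCP orientation; "ft_force": force on the tool from outside, world axes, zero at the start; "ft_torque": the same for the moment, N m; "opening": opening from 0.0 (shut) to 1.0 (fully open).
Only numpy, scipy, OpenCV 4.12 (cv2) and the standard library are available. Lean on these libraries where they do the work, as an engineer would, in place of code of your own. Each camera call takes 0.05 s, during which the arm holds its last target.

## Working session

There is one attempt and no reset: what is moved stays moved. The work goes in short steps, Python scripts to look and compute and a shell command to move; the robot and the scene stay as the last step left them, time stands still between calls to the robot, and variables do not carry over. Pictures are saved under pics/ and viewed, and the job is handed in when it is done.

```bash
ls; mkdir -p pics
cat > h.py <<'E'
import numpy as np, cv2
from plant import r
def cam(n,save=None):
    im=r.get_image(n)
    if save: cv2.imwrite('pics/'+save+'.png',im['color'])
    return im
E
python3 - <<'E'
from h import *
o=r.get_obs(); print({k:np.round(v,3) for k,v in o.items()}, r.hold_point_z)
for n in ('side','top','wrist'):
    im=cam(n,n+'0'); print(n,{k:v for k,v in im.items() if k not in('color','z_map')}, im['z_map'].min(), im['z_map'].max())
E
```

```text
pics
{'t': np.float64(0.0), 'joint_positions': array([-1.326,  0.246,  1.559,  0.   ,  1.339, -0.174]), 'joint_velocities': array([ 0.   , -0.001, -0.001, -0.001, -0.   ,  0.001]), 'joint_efforts': array([ 1.0000e-03, -4.2951e+01, -3.2612e+01, -0.0000e+00,  5.0000e-03,
        0.0000e+00]), 'position': array([ 0.264, -0.593,  0.23 ]), 'orientation': array([-3.071, -0.653,  0.   ]), 'ft_force': array([-0.404, -0.131, -0.465]), 'ft_torque': array([-0.008,  0.004,  0.009]), 'opening': np.float64(0.999)} -0.0187
side {'fovy': 54.16502491868269, 'cx': 279.9255986164262, 'cy': 212.77787173798444, 'T': array([[ 0.81080025,  0.32934997, -0.48387143, -0.20440038],
       [-0.58522619,  0.47117745, -0.65992584, -0.99675978],
       [ 0.01064274,  0.81824227,  0.57477502,  0.87236133],
       [ 0.        ,  0.        ,  0.        ,  1.        ]])} 0.0 3.4376516
top {'fovy': 49.12730037590127, 'cx': 286.38561378673774, 'cy': 205.30911357312576, 'T': array([[ 0.02395109,  0.99410042, -0.10578607,  0.32698784],
       [-0.99968193,  0.02297986, -0.01039061, -0.06280002],
       [-0.00789837,  0.10600129,  0.99433462,  1.43233428],
       [ 0.        ,  0.        ,  0.        ,  1.        ]])} 0.0 2.3408215
wrist {'fovy': 71.40645307460363, 'cx': 271.3504129904898, 'cy': 211.31571535682008, 'T': array([[ 0.40694746,  0.8653062 ,  0.29264132,  0.33948261],
       [-0.91344851,  0.38632568,  0.12792295, -0.56167068],
       [-0.00236233, -0.3193707 ,  0.94762692,  0.37320053],
       [ 0.        ,  0.        ,  0.        ,  1.        ]])} 0.0 1.5626634
```

View pics/top0.png

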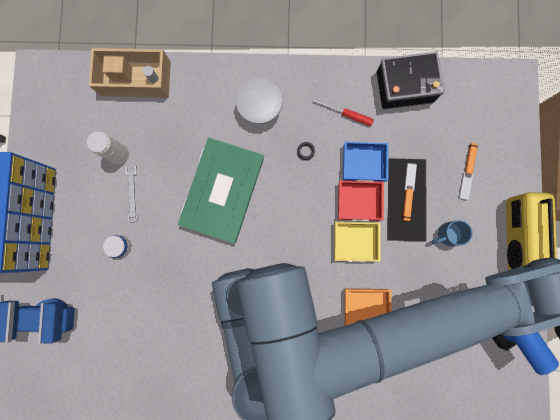

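View pics/side0.png

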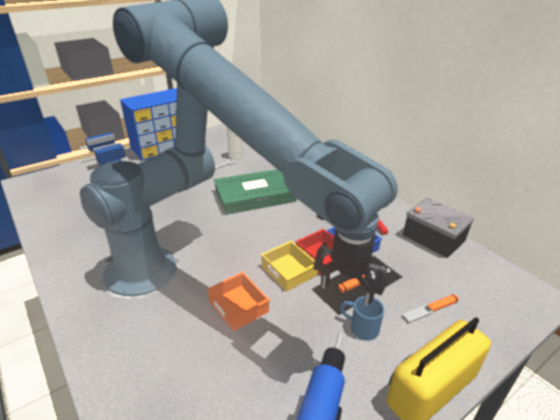

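View pics/wrist0.png

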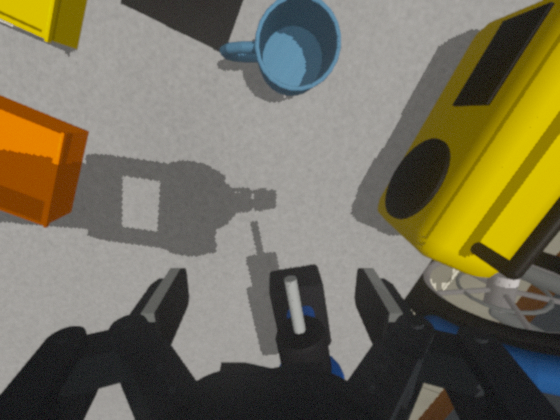

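```bash
cat >> h.py <<'E'
def f(im): return im['color'].shape[0]/2/np.tan(np.radians(im['fovy'])/2)
def ray(im,u,v):
    d=np.array([(u-im['cx'])/f(im),-(v-im['cy'])/f(im),-1.0]); T=im['T']
    return T[:3,3],T[:3,:3]@d
def onz(im,u,v,z):
    o,d=ray(im,u,v); return o+d*(z-o[2])/d[2]
def cloud(im):
    h,w=im['z_map'].shape; v,u=np.mgrid[:h,:w]; z=im['z_map']
    p=np.stack([(u-im['cx'])/f(im)*z,-(v-im['cy'])/f(im)*z,-z],-1)
    return p@im['T'][:3,:3].T+im['T'][:3,3]
def px(im,p):
    T=im['T']; q=T[:3,:3].T@(np.asarray(p,float)-T[:3,3]); return im['cx']+f(im)*q[0]/-q[2], im['cy']+f(im)*q[1]/q[2]
def crop(im,box,k,name):
    a,b,c,d=box; cv2.imwrite('pics/'+name+'.png',cv2.resize(im['color'][b:d,a:c],None,fx=k,fy=k,interpolation=cv2.INTER_CUBIC))
E
python3 - <<'E'
from h import *
t=cam('top'); s=cam('side')
crop(s,(190,150,330,230),5,'s_tin'); crop(t,(160,120,280,260),4,'t_tin'); crop(t,(320,120,500,270),4,'t_mat')
C=cloud(t)
for u,v in [(300,250),(100,300),(450,300),(300,80),(30,100),(500,220)]: print(u,v,C[v,u].round(3))
for u,v in [(222,200),(345,155)]: print(u,v,C[v,u].round(3))
for u,v in [(208,139),(263,155),(234,243),(180,227)]: print('tin',onz(t,u,v,.0535).round(4))
C=cloud(s)
for u,v in [(50,250),(300,350),(200,220),(450,260),(255,184)]: print(u,v,C[v,u].round(3))
E
```

```text
300 250 [ 0.341 -0.093  0.004]
100 300 [ 0.173  0.519 -0.   ]
450 300 [ 0.252 -0.354  0.586]
300 80 [ 0.889 -0.082 -0.005]
30 100 [ 0.803  0.79  -0.004]
500 220 [ 0.449 -0.715 -0.002]
222 200 [0.485 0.147 0.055]
345 155 [ 0.633 -0.224  0.05 ]
tin [0.6728 0.1971 0.0535]
tin [0.6266 0.0267 0.0535]
tin [0.3566 0.1057 0.0535]
tin [0.4007 0.27   0.0535]
50 250 [-0.204  0.263 -0.001]
300 350 [ 0.22  -0.511  0.003]
200 220 [0.266 0.128 0.004]
450 260 [ 0.82  -0.52   0.001]
255 184 [0.519 0.154 0.054]
```

View pics/s_tin.png

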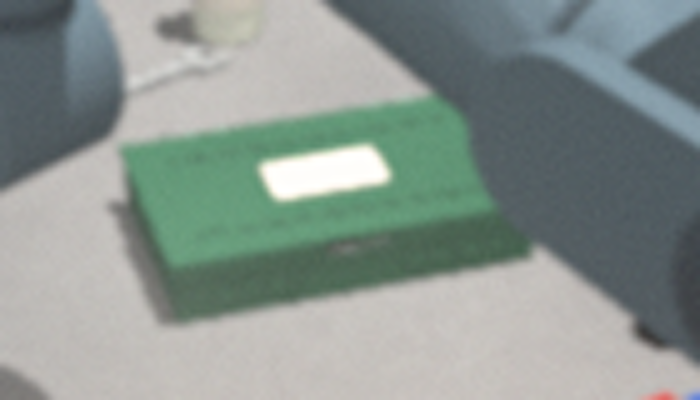

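View pics/t_tin.png

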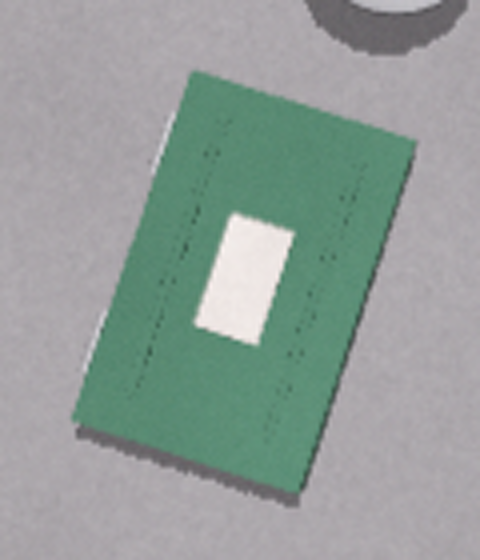

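View pics/t_mat.png

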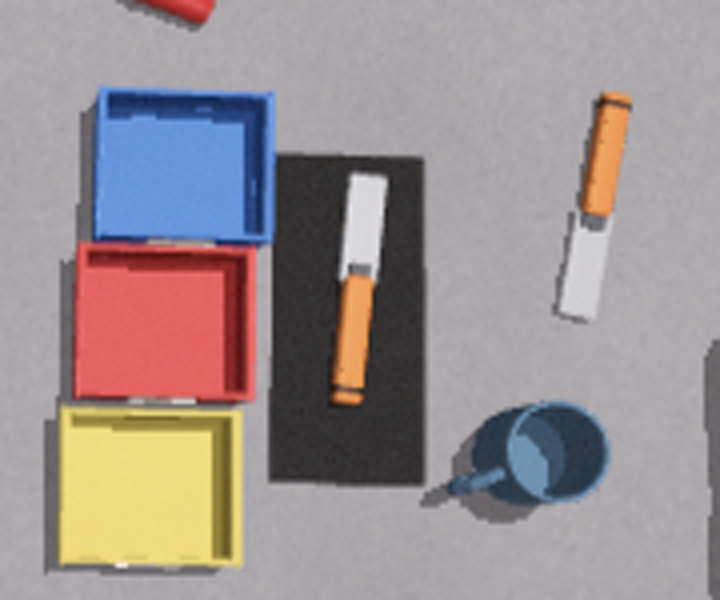

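```bash
cat >> h.py <<'E'
def hsv(im): return cv2.cvtColor(im['color'],cv2.COLOR_BGR2HSV)
def mask(im,lo,hi,box=None):
    m=cv2.inRange(hsv(im),np.array(lo),np.array(hi))
    if box is not None:
        k=np.zeros_like(m); a,b,c,d=box; k[b:d,a:c]=255; m&=k
    return m
def big(m):
    c,_=cv2.findContours(m,cv2.RETR_EXTERNAL,cv2.CHAIN_APPROX_NONE); return max(c,key=cv2.contourArea)
def rect(im,m,z):
    c=big(m)[:,0]; P=np.array([onz(im,u,v,z)[:2] for u,v in c]); 
    (x,y),(w,h),a=cv2.minAreaRect((P*1000).astype(np.float32)); 
    b=cv2.boxPoints(((x,y),(w,h),a))
    return (x,y),(w,h),a,b
E
python3 - <<'E'
from h import *
t=cam('top')
def show(n,m,z):
    c,s,a,b=rect(t,m,z); print(n,np.round(c,1),np.round(s,1),round(a,1),b.round(0).tolist())
show('tin',mask(t,(60,80,60),(90,255,255),(160,120,280,260)),.0535)
show('hand',mask(t,(5,120,120),(18,255,255),(390,150,425,230)),.021)
show('blade',mask(t,(0,0,170),(180,60,255),(400,160,420,192)),.013)
show('hand2',mask(t,(5,120,120),(18,255,255),(455,130,490,190)),.018)
show('mat',mask(t,(0,0,0),(180,120,80),(386,150,430,250)),.003)
show('blue',mask(t,(100,120,50),(125,255,255),(335,135,390,185)),.05)
show('red',mask(t,(170,100,50),(180,255,255),(330,175,385,225))|mask(t,(0,100,50),(5,255,255),(330,175,385,225)),.05)
show('yel',mask(t,(20,80,50),(35,255,255),(325,215,385,268)),.05)
print(hsv(t)[170,411],hsv(t)[240,396])
E
```

```text
tin [517.6 151.5] [181.2 280.7] 73.5 [[357.0, 105.0], [626.0, 25.0], [678.0, 198.0], [409.0, 278.0]]
hand [ 494.7 -422.8] [22.6 85.7] 84.2 [[451.0, -430.0], [536.0, -438.0], [538.0, -416.0], [453.0, -407.0]]
blade [ 577.1 -433.1] [27.6 82.1] 84.2 [[535.0, -443.0], [617.0, -451.0], [619.0, -424.0], [538.0, -415.0]]
hand2 [ 639.  -620.2] [22.4 98.4] 79.3 [[589.0, -622.0], [685.0, -640.0], [689.0, -618.0], [593.0, -600.0]]
mat [ 507.7 -421.6] [117.9 256.9] 89.5 [[379.0, -480.0], [636.0, -482.0], [637.0, -364.0], [380.0, -362.0]]
blue [ 615.7 -286.7] [137.6 115.9] 89.5 [[557.0, -355.0], [673.0, -356.0], [674.0, -218.0], [558.0, -217.0]]
red [ 495.2 -272. ] [136.5 119.8] 89.9 [[435.0, -340.0], [555.0, -340.0], [555.0, -204.0], [435.0, -204.0]]
yel [ 371.5 -261.2] [117.1 134.6] 0.0 [[313.0, -194.0], [313.0, -329.0], [430.0, -329.0], [430.0, -194.0]]
[128   5 218] [150   8 102]
```

```bash
cat >> h.py <<'E'
from scipy.spatial.transform import Rotation as Ro
def pose():
    o=r.get_obs(); R=Ro.from_rotvec(o['orientation']).as_matrix(); return np.array(o['position']),R,o
def need(x,y,z,yaw=None):
    p,R,o=pose(); cur=np.arctan2(R[1,0],R[0,0]); roll=0
    if yaw is not None: roll=-(np.radians(yaw)-cur); roll=(roll+np.pi)%(2*np.pi)-np.pi
    d=np.array([x,y,z])-p
    print('t %.1f at'%o['t'],p.round(4),'yaw %.1f'%np.degrees(cur),'tilt',R[:,2].round(3),'op %.3f'%o['opening'],'F',np.round(o['ft_force'],1),'q6 %.2f'%o['joint_positions'][5])
    R2=R@Ro.from_rotvec([0,0,roll]).as_matrix()
    print('roll %.3f (rows %.1f)'%(roll,abs(roll)/.187),'then shift mm',(R2.T@d*1000).round(1),'| shift now',(R.T@d*1000).round(1))
E
python3 -c "
from h import *
need(.5174,-.4263,.2,-6.5)"
```

```text
t 0.3 at [ 0.2643 -0.5937  0.2309] yaw 24.0 tilt [-0.     0.001 -1.   ] op 0.996 F [0.2 0.  0.3] q6 -0.17
roll 0.532 (rows 2.8) then shift mm [ 232.5 -194.9   31. ] | shift now [299.3 -50.   31. ]
```

```bash
python3 -m crank '[[[0,0,0],0.177,85],[[0,0,0],0.177,70],[[0,0,0],0.177,60],[[40,-34,5],0,60],[[40,-34,5],0,60],[[40,-34,5],0,60],[[40,-34,5],0,60],[[40,-34,5],0,60]]' 60; python3 -c "
from h import *
need(.5174,-.4263,.2,-6.5)
w=cam('wrist','w1')"
```

```text
t: 1.3
position: [0.488, -0.4502, 0.2054]
orientation: [3.133, -0.217, 0.0]
ft_force: [-0.2, -1.1, 0.1]
opening: 0.707
t 1.3 at [ 0.488  -0.4502  0.2054] yaw -7.9 tilt [ 0.    -0.001 -1.   ] op 0.707 F [-0.2 -1.1  0.1] q6 0.79
roll -0.025 (rows 0.1) then shift mm [ 26.4 -27.1   5.4] | shift now [ 25.8 -27.8   5.4]
```

View pics/w1.png

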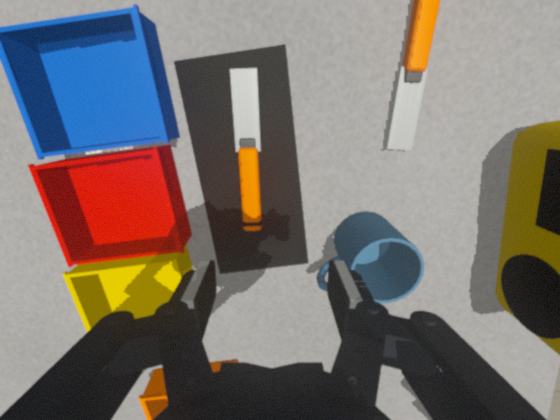

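The wrist view shows the scraper on the mat: handle at about (250,188), blade tip at (243,68). The mug is at (375,255) and is well clear.

Run:
```python
from h import *
w=cam('wrist')
for n,m,z in [('hand',mask(w,(5,120,120),(22,255,255),(225,130,275,235)),.021),('blade',mask(w,(0,0,150),(180,60,255),(225,62,266,153)),.013),('mat',mask(w,(0,0,0),(180,130,70),(170,40,315,275)),.003)]:
    c,s,a,b=rect(w,m,z); print(n,np.round(c,1),np.round(s,1),round(a,1),b.round(0).tolist())
```

```text
hand [ 494.1 -427.4] [23.1 87.9] 84.2 [[449.0, -434.0], [537.0, -443.0], [539.0, -420.0], [452.0, -411.0]]
blade [ 576.4 -435.6] [28.6 82.7] 83.9 [[534.0, -445.0], [616.0, -454.0], [619.0, -426.0], [537.0, -417.0]]
mat [ 564.  -426.3] [116.3 140.5] 89.9 [[494.0, -484.0], [634.0, -485.0], [634.0, -368.0], [494.0, -368.0]]
```

```bash
python3 -m crank '[[[27,-27,0],-0.03,60],[[2,-2,50],0,60],[[0,0,50],0,60],[[0,0,0],0,60]]'; python3 -c "
from h import *
need(.517,-.4275,.005,-6)"
```

```text
t: 1.9
position: [0.5238, -0.4234, 0.104]
orientation: [3.136, -0.157, 0.003]
ft_force: [-0.9, 0.6, -0.1]
opening: 0.696
t 1.9 at [ 0.5238 -0.4234  0.104 ] yaw -5.7 tilt [ 0.002 -0.002 -1.   ] op 0.696 F [-0.9  0.6 -0.1] q6 0.82
roll 0.005 (rows 0.0) then shift mm [-6.5  4.6 99. ] | shift now [-6.5  4.6 99. ]
```

```bash
python3 -m crank '[[[-6,4,40],0,60],[[0,0,40],0,60],[[0,0,12],0,60],[[0,0,0],0,60]]'; python3 -c "
from h import *
need(.517,-.4275,.005,-6)
cam('side','s2')"
```

```text
t: 2.4
position: [0.521, -0.4345, 0.0209]
orientation: [3.124, -0.16, 0.019]
ft_force: [-0.5, 0.3, -0.1]
opening: 0.7
t 2.4 at [ 0.521  -0.4345  0.0209] yaw -5.8 tilt [ 0.011 -0.014 -1.   ] op 0.700 F [-0.5  0.3 -0.1] q6 0.81
roll 0.003 (rows 0.0) then shift mm [-4.9 -6.8 15.8] | shift now [-4.9 -6.8 15.8]
```

```bash
python3 -m crank '[[[-2,-3,6],0,60],[[-2,-3,5],0,60],[[0,0,0],0,60]]'; python3 -c "
from h import *
need(.517,-.4275,.005,-6)"
```

```text
t: 2.82
position: [0.5197, -0.4301, 0.0143]
orientation: [3.119, -0.159, 0.027]
ft_force: [-0.2, -0.7, 0.0]
opening: 0.706
t 2.8 at [ 0.5197 -0.4301  0.0143] yaw -5.8 tilt [ 0.016 -0.02  -1.   ] op 0.706 F [-0.2 -0.7  0. ] q6 0.81
roll 0.003 (rows 0.0) then shift mm [-3.2 -2.5  9.2] | shift now [-3.2 -2.5  9.2]
```

```bash
python3 -c "
from h import *
o=r.get_obs();print(np.round(o['joint_positions'],3),np.round(o['joint_velocities'],3),np.round(o['joint_efforts'],1),o['ft_force'],o['ft_torque'])"; python3 -m crank '[[[0,0,0],0,60]]';python3 -m crank '[[[0,0,0],0,60]]'; python3 -c "
from h import *
o=r.get_obs();print(np.round(o['joint_positions'],3))
need(.517,-.4275,.005,-6)"
```

```text
[-8.590e-01  5.430e-01  1.602e+00 -1.000e-03  9.710e-01  8.140e-01] [-0.001 -0.009 -0.01  -0.    -0.001  0.001] [ -0.  -48.9 -26.9   0.   -0.1   0. ] [-0.15873495 -0.65708406  0.00173462] [0.06226343 0.02636821 0.00184956]
t: 2.95
position: [0.5199, -0.4302, 0.0147]
orientation: [3.118, -0.158, 0.028]
ft_force: [-0.8, -0.8, 0.4]
opening: 0.703
t: 3.08
position: [0.52, -0.4303, 0.0148]
orientation: [3.118, -0.158, 0.028]
ft_force: [-0.0, -0.6, -1.1]
opening: 0.704
[-8.590e-01  5.430e-01  1.601e+00 -1.000e-03  9.710e-01  8.140e-01]
t 3.1 at [ 0.52   -0.4303  0.0148] yaw -5.8 tilt [ 0.017 -0.02  -1.   ] op 0.704 F [-0.  -0.6 -1.1] q6 0.81
roll 0.003 (rows 0.0) then shift mm [-3.5 -2.6  9.7] | shift now [-3.4 -2.6  9.7]
```

```bash
python3 -m crank '[[[-2,-2,4],0,60],[[-2,-1,4],0,60],[[0,0,3],0,60],[[0,0,2],0,60]]'; python3 -c "
from h import *
need(.517,-.4275,.005,-6)
cam('side','s2');crop(cam('side'),(280,180,440,300),5,'s2c')"
```

```text
t: 3.58
position: [0.5161, -0.4268, 0.0006]
orientation: [3.118, -0.158, 0.027]
ft_force: [0.3, -0.1, -0.3]
opening: 0.701
t 3.6 at [ 0.5161 -0.4268  0.0006] yaw -5.8 tilt [ 0.017 -0.02  -1.   ] op 0.701 F [ 0.3 -0.1 -0.3] q6 0.81
roll 0.003 (rows 0.0) then shift mm [ 1.   0.6 -4.3] | shift now [ 1.   0.6 -4.3]
```

View pics/s2c.png

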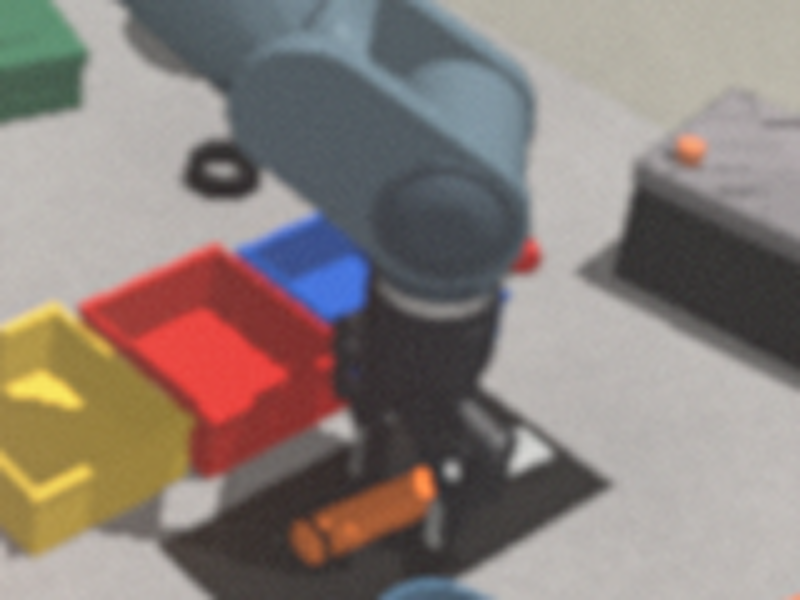

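```bash
python3 -m crank '[[[1,0,-4],0,60],[[0,0,-2],0,60],[[0,0,0],0,40],[[0,0,0],0,20],[[0,0,0],0,5],[[0,0,0],0,5],[[0,0,0],0,5],[[0,0,0],0,5]]' 80; python3 -c "
from h import *
need(.517,-.4275,.2,-6)"
```

```text
t: 4.68
position: [0.5177, -0.4275, 0.0082]
orientation: [3.117, -0.158, 0.029]
ft_force: [-0.7, 0.0, 1.2]
opening: 0.23
t 4.7 at [ 0.5177 -0.4275  0.0082] yaw -5.8 tilt [ 0.018 -0.021 -1.   ] op 0.230 F [-0.7  0.   1.2] q6 0.81
roll 0.004 (rows 0.0) then shift mm [   3.1    3.9 -191.7] | shift now [   3.1    3.9 -191.7]
```

```bash
python3 -m crank '[[[0,0,-15],0,5],[[0,0,-30],0,5],[[0,0,-40],0,5],[[0,0,-40],0,5],[[0,0,-30],0,5],[[0,0,-15],0,5],[[0,0,0],0,5]]' 100; python3 -c "
from h import *
need(.517,-.4275,.2,-6)
cam('wrist','w3')
crop(cam('side'),(280,100,460,240),4,'s3')"
```

```text
t: 5.55
position: [0.5133, -0.4221, 0.1843]
orientation: [3.12, -0.158, 0.026]
ft_force: [-0.1, 0.7, -1.6]
opening: 0.223
t 5.5 at [ 0.5133 -0.4221  0.1843] yaw -5.8 tilt [ 0.015 -0.019 -1.   ] op 0.223 F [-0.1  0.7 -1.6] q6 0.81
roll 0.003 (rows 0.0) then shift mm [  4.5   5.2 -15.6] | shift now [  4.5   5.2 -15.6]
```

View pics/w3.png

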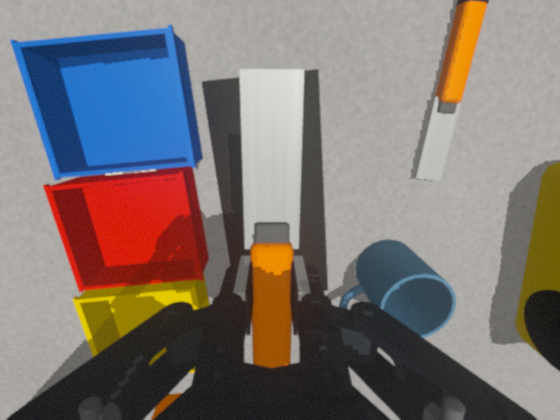

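View pics/s3.png

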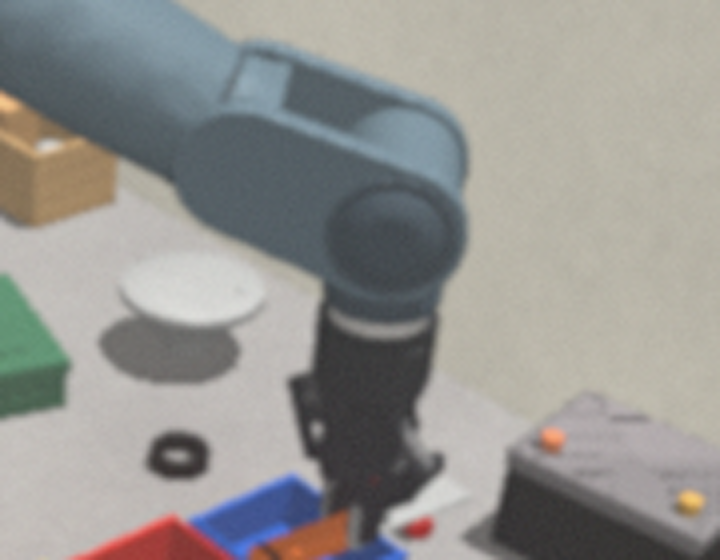

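```bash
cat >> h.py <<'E'
def intool(P):
    p,R,o=pose(); return (R.T@(np.asarray(P)-p)*1000).round(1)
E
python3 - <<'E'
from h import *
w=cam('wrist'); C=cloud(w)
for u,v in [(243,72),(272,72),(300,72),(245,150),(272,150),(298,150),(272,210),(272,280)]: print(u,v,C[v-1:v+2,u-1:u+2].reshape(-1,3).mean(0).round(4), intool(np.median(C[v-1:v+2,u-1:u+2].reshape(-1,3),0)))
for u,v in [(241,68),(304,68)]: print(intool(onz(w,u,v,.189)))
E
```

```text
243 72 [ 0.6123 -0.4206  0.1868] [ 99.4 -10.6  -4.5]
272 72 [ 0.6111 -0.4331  0.1867] [99.5  2.  -3.9]
300 72 [ 0.6099 -0.4452  0.187 ] [99.3 14.1 -4. ]
245 150 [ 0.5792 -0.4172  0.1866] [ 66.1 -10.7  -4.4]
272 150 [ 0.578  -0.4298  0.1872] [66.2  2.  -5. ]
298 150 [ 0.5767 -0.4419  0.1869] [66.2 14.1 -4.4]
272 210 [ 0.5487 -0.4268  0.1873] [37.   2.  -5.5]
272 280 [ 0.5141 -0.4232  0.1952] [  2.    2.1 -14. ]
[100.7 -11.2  -6.5]
[100.8  15.6  -6.2]
```

```bash
python3 -m crank '[[[0,0,0],-0.175,5],[[0,0,0],-0.175,5],[[0,0,0],-0.175,5],[[0,0,0],-0.175,5],[[0,0,0],-0.175,5],[[0,0,0],-0.175,5],[[0,0,0],-0.175,5],[[0,0,0],-0.15,5],[[0,0,0],0,5]]'; python3 -c "
from h import *
need(.452,-.067,.15,73.3)"
```

```text
t: 6.82
position: [0.5062, -0.4146, 0.1614]
orientation: [-2.475, -1.915, 0.002]
ft_force: [0.1, 0.2, -1.3]
opening: 0.229
t 6.8 at [ 0.5062 -0.4146  0.1614] yaw 75.5 tilt [-0.008  0.009 -1.   ] op 0.229 F [ 0.1  0.2 -1.3] q6 -0.61
roll 0.038 (rows 0.2) then shift mm [ 317.2 -151.7   15. ] | shift now [ 322.8 -139.6   15. ]
```

```bash
python3 -m crank '[[[20,-9,0],0.038,5],[[40,-19,0],0,5],[[40,-19,0],0,5],[[45,-22,0],0,5],[[45,-22,0],0,5],[[40,-19,0],0,5],[[20,-9,0],0,5],[[0,0,0],0,5]]'; python3 -c "
from h import *
need(.452,-.067,.12,73.3)
cam('wrist','w4')"
```

```text
t: 7.82
position: [0.4613, -0.1308, 0.1575]
orientation: [-2.525, -1.829, 0.007]
ft_force: [0.2, 0.7, -1.1]
opening: 0.224
t 7.8 at [ 0.4613 -0.1308  0.1575] yaw 71.8 tilt [-0.017  0.016 -1.   ] op 0.224 F [ 0.2  0.7 -1.1] q6 -0.20
roll -0.026 (rows 0.1) then shift mm [ 58.  -26.4  38.7] | shift now [ 57.3 -27.9  38.7]
```

View pics/w4.png

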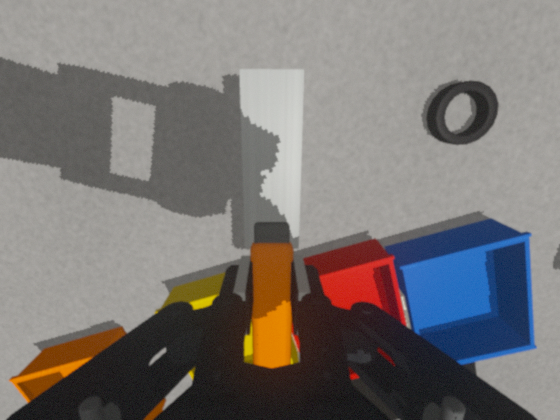

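```bash
python3 -m crank '[[[19,-9,5],-0.02,5],[[19,-9,5],0,5],[[15,-9,5],0,5],[[5,-1,5],0,5],[[0,0,0],0,5]]'; python3 -c "
from h import *
need(.452,-.067,.12,73.3)
cam('wrist','w5');t=cam('top','t5');crop(t,(160,120,340,260),4,'t5c')"
```

```text
t: 8.5
position: [0.4512, -0.0661, 0.1365]
orientation: [-2.51, -1.848, 0.008]
ft_force: [0.1, 0.2, -1.2]
opening: 0.225
t 8.5 at [ 0.4512 -0.0661  0.1365] yaw 72.7 tilt [-0.019  0.017 -1.   ] op 0.225 F [ 0.1  0.2 -1.2] q6 -0.10
roll -0.010 (rows 0.1) then shift mm [-0.8  1.4 16.5] | shift now [-0.8  1.4 16.5]
```

View pics/w5.png

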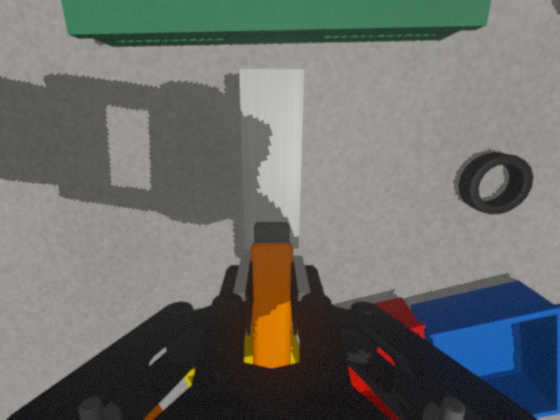

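View pics/t5c.png

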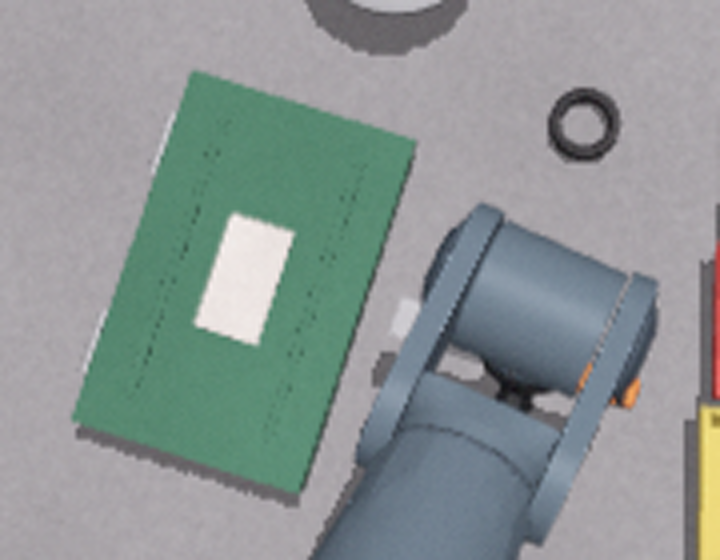

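Run:
```python
from h import *
w=cam('wrist'); crop(w,(50,0,510,100),1.7,'w5c'); C=cloud(w)
m=mask(w,(60,80,90),(90,255,255),(40,0,520,60))
v=hsv(w)[:50,:,2]; print([ (u,hsv(w)[20:48,u,2].tolist()) for u in (200,270)])
for u,v in [(150,15),(270,15),(400,15)]: print(C[v,u].round(4))
a,b=onz(w,70,36,.0535),onz(w,487,26,.0535); print(a,b,(a+b)/2,np.hypot(*(a-b)[:2]), np.degrees(np.arctan2(*(a-b)[1::-1])))
for v in (75,150,205): print(np.median(C[v-2:v+3,262:285].reshape(-1,3),0), intool(np.median(C[v-2:v+3,262:285].reshape(-1,3),0)))
```

```text
[(200, [126, 124, 126, 126, 126, 125, 123, 126, 127, 123, 117, 95, 66, 57, 59, 56, 60, 62, 88, 100, 83, 66, 65, 63, 93, 130, 145, 147]), (270, [130, 129, 129, 129, 131, 130, 128, 129, 128, 117, 79, 63, 64, 61, 62, 59, 62, 60, 67, 67, 65, 68, 76, 110, 145, 153, 152, 150])]
[0.4149 0.096  0.0539]
[0.4921 0.0712 0.0546]
[0.5747 0.0453 0.0534]
[0.35611684 0.10167821 0.0535    ] [0.62860743 0.02141201 0.0535    ] [0.49236214 0.06154511 0.0535    ] 0.2840665092010289 163.58687071156663
[0.48148276 0.02499351 0.14153769] [96.5  1.  -3.3]
[ 0.47209807 -0.00567464  0.14181141] [64.5  1.1 -3.9]
[ 0.46411476 -0.03126138  0.14204076] [37.7  1.1 -4.4]
```

View pics/w5c.png

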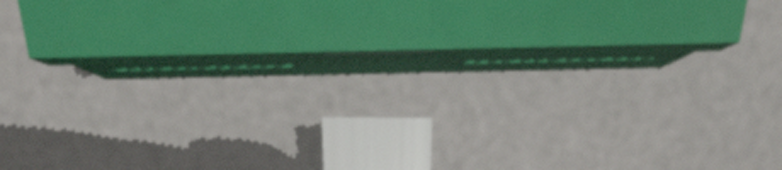

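Run:
```python
from h import *
print(intool([.49236,.0615,.0535]), intool([.4924+.02*.282,.0615+.02*.959,.0535]))
need(.452,-.067,.042,73.6)
```

```text
[133.7   2.4  85.2] [153.7   2.1  85.4]
t 8.7 at [ 0.4517 -0.0668  0.1373] yaw 72.7 tilt [-0.017  0.016 -1.   ] op 0.228 F [ 0.5 -0.3 -1.1] q6 -0.10
roll -0.017 (rows 0.1) then shift mm [-1.1  2.4 95.3] | shift now [-1.1  2.4 95.3]
```

```bash
python3 -m crank '[[[-3,1,15],-0.01,5],[[0,0,20],-0.005,5],[[0,0,20],0,5],[[0,0,15],0,5],[[0,0,6],0,5],[[0,0,0],0,5]]'; python3 -c "
from h import *
need(.452,-.067,.042,73.6)
print(intool([.49236,.0615,.0535]))
w=cam('wrist','w6'); C=cloud(w)
for v in (75,150,205): print(np.median(C[v-2:v+3,262:285].reshape(-1,3),0))
crop(cam('side'),(220,150,380,270),5,'s6')"
```

```text
t: 9.4
position: [0.4507, -0.0712, 0.0568]
orientation: [-2.5, -1.865, 0.007]
ft_force: [-0.7, -0.1, -0.1]
opening: 0.224
t 9.4 at [ 0.4507 -0.0712  0.0568] yaw 73.4 tilt [-0.017  0.016 -1.   ] op 0.224 F [-0.7 -0.1 -0.1] q6 -0.13
roll -0.003 (rows 0.0) then shift mm [ 4.2  0.4 14.8] | shift now [ 4.2  0.4 14.8]
[139.    2.3   4.7]
[0.47920315 0.02087326 0.06117246]
[ 0.4702206  -0.00991277  0.06143527]
[ 0.46258398 -0.03565351  0.06171979]
```

View pics/w6.png

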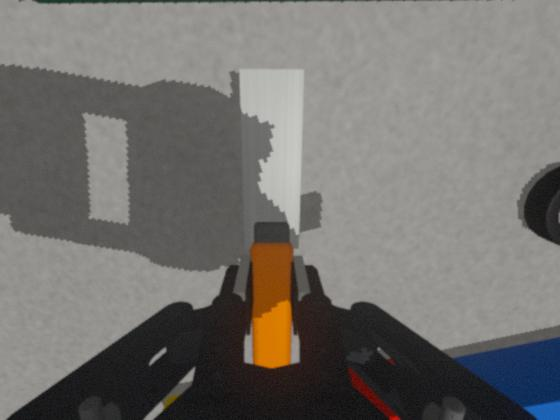

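View pics/s6.png

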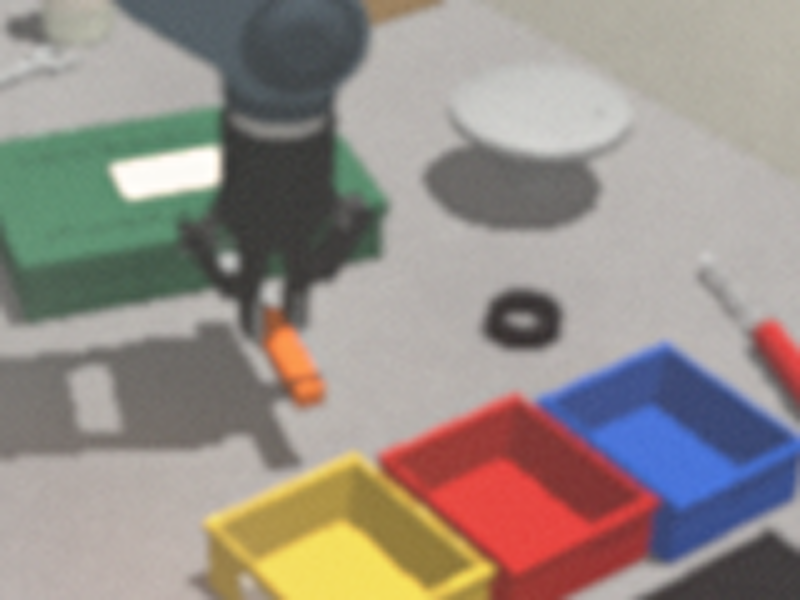

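```bash
python3 -m crank '[[[0,0,6],0,5],[[0,0,5],0,5],[[0,0,3],0,5],[[0,0,0],0,5],[[0,0,0],0,5]]'; python3 -c "
from h import *
need(.452,-.067,.042,73.6)
print(intool([.49236,.0615,.0535]))
w=cam('wrist','w6'); C=cloud(w)
for v in (75,150,205): print(np.median(C[v-2:v+3,262:285].reshape(-1,3),0))"
```

```text
t: 10.12
position: [0.4521, -0.0715, 0.0439]
orientation: [-2.502, -1.868, 0.003]
ft_force: [0.0, 0.1, -0.5]
opening: 0.225
t 10.1 at [ 0.4521 -0.0715  0.0439] yaw 73.5 tilt [-0.013  0.014 -1.   ] op 0.225 F [ 0.   0.1 -0.5] q6 -0.13
roll -0.002 (rows 0.0) then shift mm [ 4.2 -1.3  2. ] | shift now [ 4.2 -1.4  2. ]
[139.    0.6  -8.2]
[0.48052642 0.02058098 0.04831411]
[ 0.47165494 -0.01018406  0.04870521]
[ 0.46407225 -0.03593321  0.04879158]
```

```bash
python3 -m crank '[[[8,0,1.5],0,5],[[10,0,0],0,5],[[8,0,0],0,5],[[4,0,0],0,5],[[0,0,0],0,5]]'; python3 -c "
from h import *
need(.452,-.067,.042,73.6)
print(intool([.49236,.0615,.0535]))
w=cam('wrist','w7'); C=cloud(w)
for v in (75,150,205): print(np.median(C[v-2:v+3,262:285].reshape(-1,3),0))"
```

```text
t: 10.8
position: [0.4615, -0.0402, 0.0429]
orientation: [-2.502, -1.869, 0.002]
ft_force: [-0.6, 0.2, -0.6]
opening: 0.221
t 10.8 at [ 0.4615 -0.0402  0.0429] yaw 73.5 tilt [-0.012  0.014 -1.   ] op 0.221 F [-0.6  0.2 -0.6] q6 -0.06
roll -0.001 (rows 0.0) then shift mm [-28.4  -1.5   0.6] | shift now [-28.4  -1.5   0.6]
[106.3   0.6  -9.6]
[0.48997975 0.05192859 0.04752921]
[0.48101232 0.0211039  0.04761082]
[ 0.4735677  -0.00462434  0.04781931]
```

View pics/w7.png

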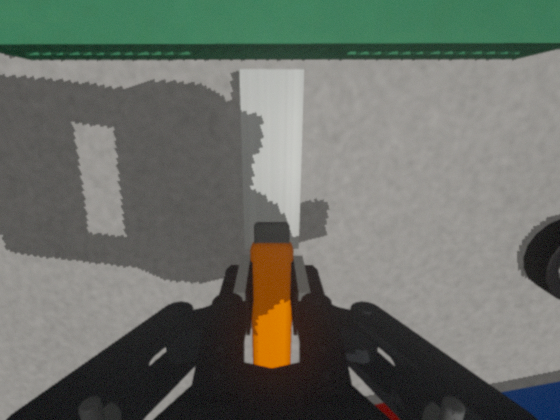

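```bash
python3 -m crank '[[[5,0,0],0,5],[[6,0,0],0,5],[[6,0,0],0,5],[[0,0,0],0,5]]'; python3 -c "
from h import *
need(.452,-.067,.042,73.6)
print(intool([.49236,.0615,.0535]))"
```

```text
t: 11.35
position: [0.4666, -0.0232, 0.0431]
orientation: [-2.503, -1.868, 0.002]
ft_force: [-0.4, 0.2, -1.5]
opening: 0.219
t 11.3 at [ 0.4666 -0.0232  0.0431] yaw 73.5 tilt [-0.012  0.014 -1.   ] op 0.219 F [-0.4  0.2 -1.5] q6 -0.02
roll -0.002 (rows 0.0) then shift mm [-46.2  -1.6   0.7] | shift now [-46.2  -1.5   0.7]
[88.6  0.5 -9.5]
```

```bash
python3 -m crank '[[[6,0,0],0,5],[[6,0,0],0,5],[[5,0,0],0,5],[[0,0,0],0,5]]'; python3 -c "
from h import *
need(.452,-.067,.042,73.6)
print(intool([.49236,.0615,.0535]))"; python3 -m crank '[[[0,0,-3],0,5],[[0,0,-3],0,5],[[0,0,-3],0,5],[[0,0,-3],0,5]]' 120;  python3 -c "
from h import *
need(.452,-.067,.042,73.6)
cam('side','s8');cam('wrist','w8')"
```

```text
t: 11.85
position: [0.4718, -0.0056, 0.0433]
orientation: [-2.503, -1.868, 0.002]
ft_force: [1.2, -0.4, -1.1]
opening: 0.227
t 11.8 at [ 0.4718 -0.0056  0.0433] yaw 73.5 tilt [-0.012  0.014 -1.   ] op 0.227 F [ 1.2 -0.4 -1.1] q6 0.02
roll -0.002 (rows 0.0) then shift mm [-64.5  -1.6   0.6] | shift now [-64.5  -1.5   0.6]
[70.3  0.5 -9.6]
t: 12.35
position: [0.4711, -0.0056, 0.0549]
orientation: [-2.503, -1.867, 0.003]
ft_force: [0.9, 1.3, -5.9]
opening: 0.218
t 12.3 at [ 0.4711 -0.0056  0.0549] yaw 73.4 tilt [-0.013  0.014 -1.   ] op 0.218 F [ 0.9  1.3 -5.9] q6 0.02
roll -0.003 (rows 0.0) then shift mm [-64.5  -0.8  12.2] | shift now [-64.5  -0.6  12.2]
```

View pics/s8.png

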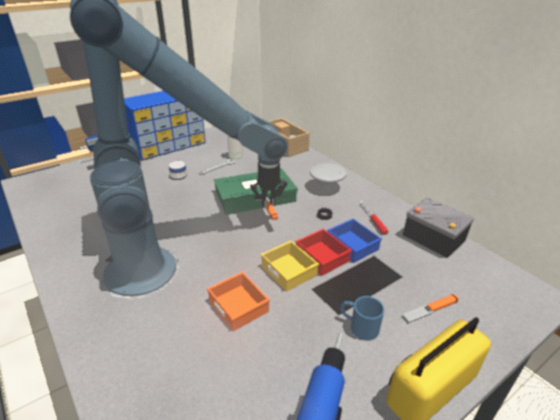

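View pics/w8.png

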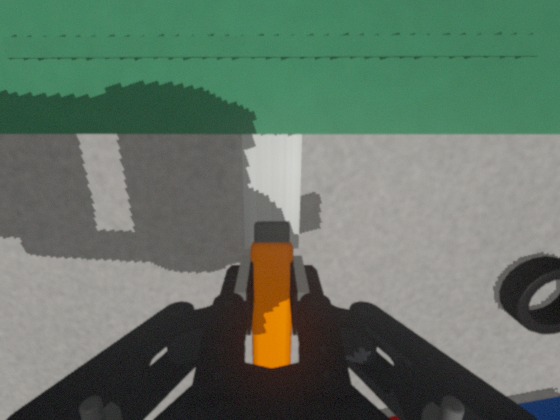

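```bash
python3 -m crank '[[[1,0,-10],0,5],[[1,0,-10],0,5],[[2,0,-8],0,5],[[2,0,-8],0,5],[[2,0,-7],0,5],[[3,0,-7],0,5]]';  python3 -c "
from h import *
need(.4718,-.0056,.046,73.6)
cam('wrist','w9')
crop(cam('side'),(180,110,340,230),5,'s9')"
```

```text
t: 13.2
position: [0.4737, 0.0045, 0.1077]
orientation: [-2.5, -1.868, 0.009]
ft_force: [-1.2, -0.8, -5.8]
opening: 0.222
t 13.2 at [0.4737 0.0045 0.1077] yaw 73.5 tilt [-0.017  0.013 -1.   ] op 0.222 F [-1.2 -0.8 -5.8] q6 0.05
roll -0.001 (rows 0.0) then shift mm [-10.7   2.2  61.6] | shift now [-10.7   2.3  61.6]
```

View pics/s9.png

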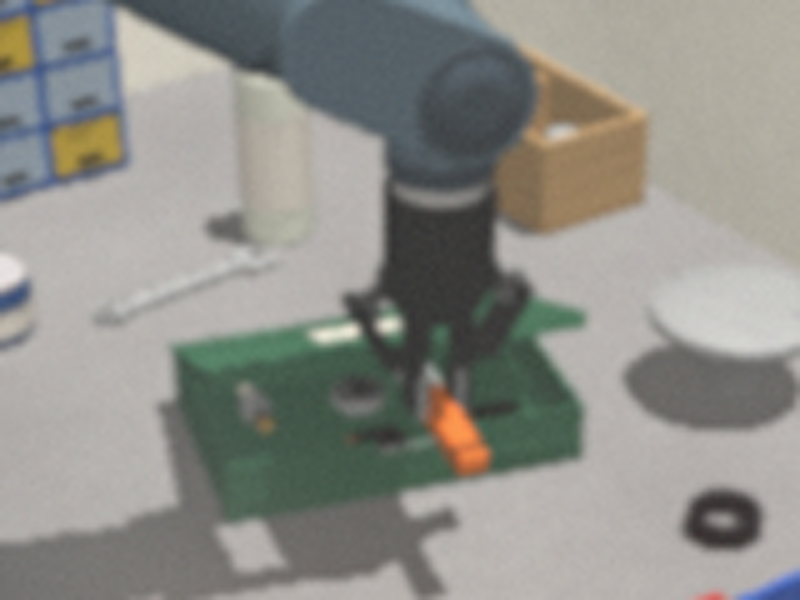

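View pics/w9.png

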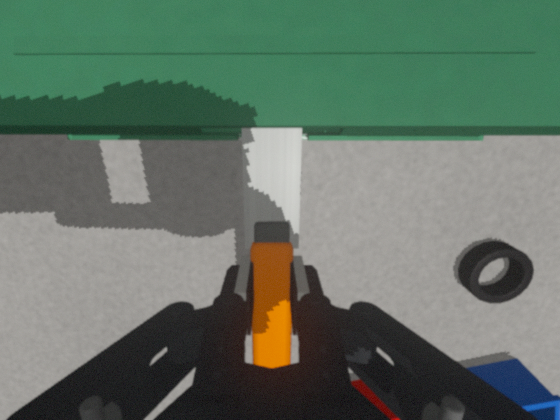

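```bash
python3 -m crank '[[[6,0,-11],0,5],[[8,0,-13],0,5],[[9,0,-12],0,5],[[10,0,-11],0,5],[[11,0,-10],0,5]]';  python3 -c "
from h import *
need(.4718,-.0056,.046,73.6)"; python3 -m crank '[[[12,0,-9],0,5],[[13,0,-7],0,5],[[12,0,-6],0,5]]';  python3 -c "
from h import *
need(.4718,-.0056,.046,73.6)
cam('wrist','w10')
crop(cam('side'),(180,80,340,200),5,'s10')"
```

```text
t: 13.92
position: [0.4871, 0.0482, 0.1687]
orientation: [-2.499, -1.869, 0.013]
ft_force: [-2.1, -1.6, -4.7]
opening: 0.22
t 13.9 at [0.4871 0.0482 0.1687] yaw 73.6 tilt [-0.02   0.012 -1.   ] op 0.220 F [-2.1 -1.6 -4.7] q6 0.14
roll -0.000 (rows 0.0) then shift mm [-56.6   3.2 122.3] | shift now [-56.6   3.2 122.3]
t: 14.3
position: [0.499, 0.0863, 0.193]
orientation: [-2.499, -1.869, 0.012]
ft_force: [-1.5, -2.1, -4.9]
opening: 0.218
t 14.3 at [0.499  0.0863 0.193 ] yaw 73.6 tilt [-0.019  0.012 -1.   ] op 0.218 F [-1.5 -2.1 -4.9] q6 0.22
roll -0.000 (rows 0.0) then shift mm [-96.8   2.9 146.3] | shift now [-96.8   3.  146.3]
```

View pics/s10.png

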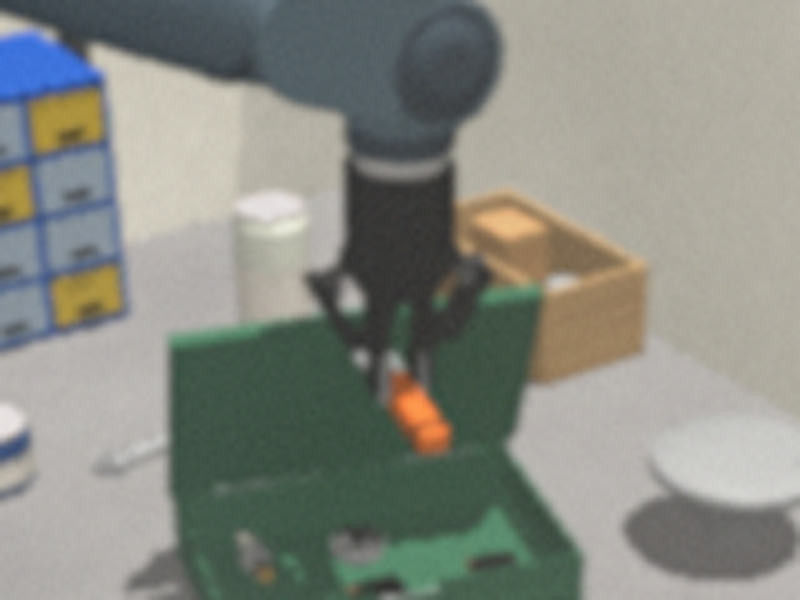

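View pics/w10.png

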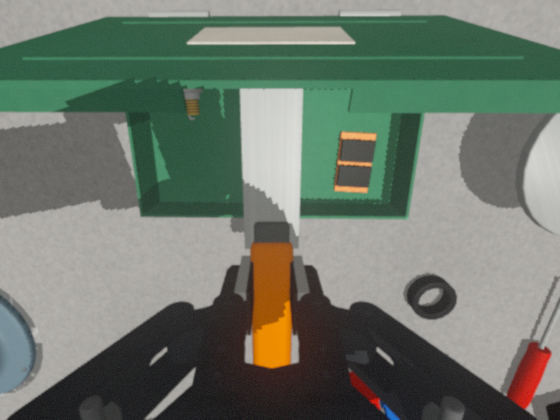

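```bash
python3 -m crank '[[[14,0,-2],0,5],[[14,0,-1],0,5],[[14,0,0],0,5],[[14,0,0],0,5],[[13,0,2],0,5],[[13,0,2],0,5],[[12,0,2],0,5]]';  python3 -c "
from h import *
need(.4718,-.0056,.046,73.6)"; python3 -m crank '[[[11,0,4],0,5],[[10,0,4],0,5]]';  python3 -c "
from h import *
need(.4718,-.0056,.046,73.6)
cam('wrist','w11')
crop(cam('side'),(180,80,340,200),5,'s11')"
```

```text
t: 15.28
position: [0.5296, 0.1829, 0.1928]
orientation: [-2.502, -1.868, 0.002]
ft_force: [-0.2, -2.4, -0.8]
opening: 0.216
t 15.3 at [0.5296 0.1829 0.1928] yaw 73.5 tilt [-0.012  0.015 -1.   ] op 0.216 F [-0.2 -2.4 -0.8] q6 0.41
roll -0.002 (rows 0.0) then shift mm [-1.987e+02  1.000e-01  1.447e+02] | shift now [-198.7    0.4  144.7]
t: 15.52
position: [0.5358, 0.2046, 0.1841]
orientation: [-2.502, -1.868, 0.002]
ft_force: [-0.8, -3.1, -2.2]
opening: 0.223
t 15.5 at [0.5358 0.2046 0.1841] yaw 73.5 tilt [-0.013  0.014 -1.   ] op 0.223 F [-0.8 -3.1 -2.2] q6 0.44
roll -0.002 (rows 0.0) then shift mm [-2.212e+02  1.000e-01  1.358e+02] | shift now [-221.2    0.5  135.8]
```

View pics/s11.png

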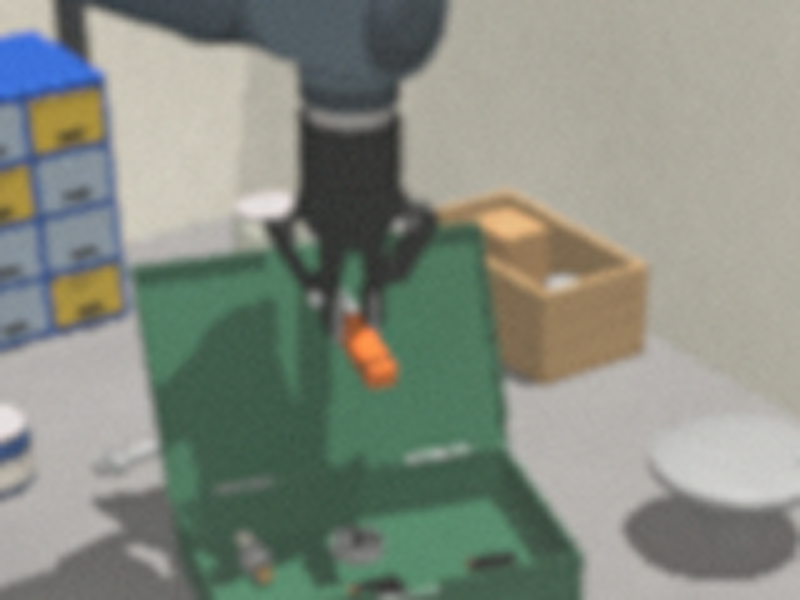

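View pics/w11.png

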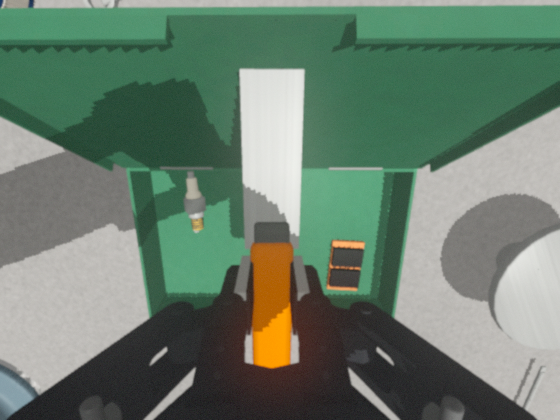

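```bash
python3 -m crank '[[[6,0,2],0,5],[[5,0,3],0,5]]';python3 -m crank '[[[5,0,2],0,5],[[5,0,1],0,5]]'
```

```text
t: 15.88
position: [0.5384, 0.2151, 0.1787]
orientation: [-2.501, -1.869, 0.007]
ft_force: [-4.3, -15.0, 3.2]
opening: 0.22
t: 16.12
position: [0.5393, 0.2149, 0.1761]
orientation: [-2.511, -1.879, 0.042]
ft_force: [-6.5, -25.4, 6.1]
opening: 0.215
```

```bash
python3 -m crank '[[[-6,0,0],0,5],[[-12,0,0],0,5],[[-20,0,-5],0,5],[[-25,0,-5],0,5],[[-25,0,0],0,5],[[-25,0,0],0,5],[[-15,0,0],0,5],[[0,0,0],0,5]]'; python3 -c "
from h import *
need(.4718,-.0056,.16,73.6)
w=cam('wrist','w12'); C=cloud(w)
for v in (75,150,205): print(np.median(C[v-2:v+3,262:285].reshape(-1,3),0))
t=cam('top','t12')"
```

```text
t: 17.12
position: [0.5014, 0.0858, 0.1904]
orientation: [-2.513, -1.876, 0.035]
ft_force: [0.2, 0.2, -1.2]
opening: 0.217
t 17.1 at [0.5014 0.0858 0.1904] yaw 73.5 tilt [-0.021 -0.009 -1.   ] op 0.217 F [ 0.2  0.2 -1.2] q6 0.24
roll -0.002 (rows 0.0) then shift mm [-95.6  -2.   31.8] | shift now [-95.6  -1.9  31.8]
[0.52988148 0.17764534 0.19492572]
[0.52100537 0.14736855 0.19513463]
[0.51351162 0.12176331 0.19529087]
```

View pics/w12.png

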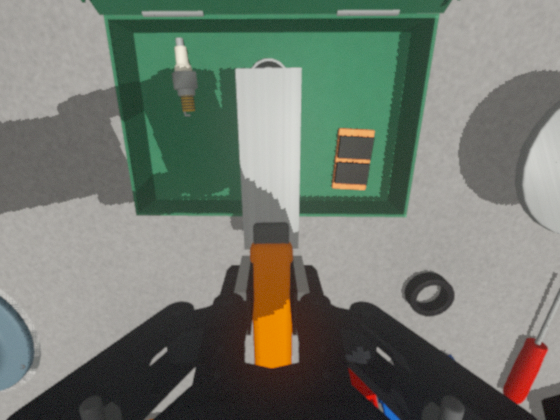

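View pics/t12.png

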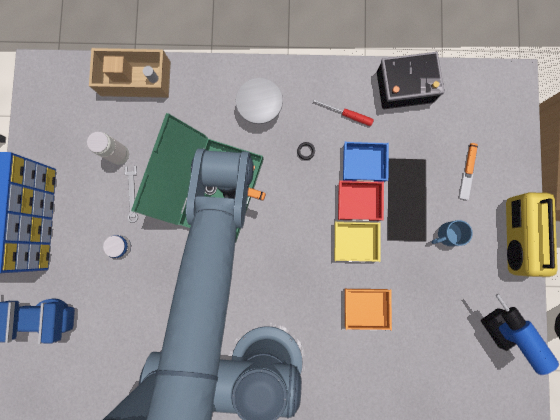

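```bash
python3 -m crank '[[[-25,0,-6],0,5],[[-40,0,-6],0,5],[[-40,0,-6],0,5],[[-30,0,-6],0.1,5],[[-15,0,-4],0.17,5],[[0,0,-2],0.175,5],[[0,0,-2],0.175,5],[[0,0,-2],0.175,5],[[0,0,-2],0.175,5],[[0,0,-2],0.175,5]]'; python3 -m crank '[[[0,0,-2],0.175,5],[[0,0,-1],0.07,5],[[0,0,0],0,5]]';python3 -c "
from h import *
need(.517,-.427,.15,-6)"
```

```text
t: 18.48
position: [0.461, -0.0542, 0.2319]
orientation: [3.131, 0.179, -0.031]
ft_force: [0.2, -0.4, -1.6]
opening: 0.218
t: 18.85
position: [0.4621, -0.0521, 0.2351]
orientation: [3.128, -0.212, -0.029]
ft_force: [0.2, -0.2, -0.5]
opening: 0.217
t 18.9 at [ 0.4621 -0.0521  0.2351] yaw -7.8 tilt [-0.019 -0.006 -1.   ] op 0.217 F [ 0.2 -0.2 -0.5] q6 1.36
roll -0.031 (rows 0.2) then shift mm [ 95.3 366.5  86.1] | shift now [106.5 363.4  86.1]
```

```bash
python3 -m crank '[[[6,20,0],-0.03,5],[[11,38,0],0,5],[[13,45,4],0,5],[[13,45,6],0,5],[[13,45,8],0,5],[[13,45,8],0,5],[[11,38,8],0,5],[[6,20,6],0,5],[[0,0,0],0,5]]'; python3 -c "
from h import *
need(.517,-.427,.1,-6)
w=cam('wrist','w13'); C=cloud(w)
for v in (75,150,205): print(np.median(C[v-2:v+3,262:285].reshape(-1,3),0))"
```

```text
t: 19.98
position: [0.5232, -0.3611, 0.1929]
orientation: [3.135, -0.131, -0.026]
ft_force: [-0.4, 0.4, -0.7]
opening: 0.221
t 20.0 at [ 0.5232 -0.3611  0.1929] yaw -4.8 tilt [-0.017 -0.003 -1.   ] op 0.221 F [-0.4  0.4 -0.7] q6 0.88
roll 0.021 (rows 0.1) then shift mm [ 2.2 65.8 93.2] | shift now [ 0.8 65.8 93.2]
[ 0.6205419  -0.3713175   0.19710688]
[ 0.58894332 -0.36878102  0.19749471]
[ 0.56239054 -0.36659999  0.19780988]
```

```bash
python3 -m crank '[[[0,20,5],0.02,5],[[0,25,10],0,5],[[0,16,20],0,5],[[0,3,30],0,5],[[0,0,30],0,5],[[0,0,20],0,5],[[0,0,15],0,5],[[0,0,5],0,5],[[0,0,0],0,5]]'; python3 -c "
from h import *
need(.517,-.427,.01,-6)
w=cam('wrist','w13'); C=cloud(w)
for v in (75,150,205): print(np.median(C[v-2:v+3,262:285].reshape(-1,3),0))"
```

```text
t: 21.15
position: [0.5147, -0.4327, 0.0545]
orientation: [3.129, -0.16, -0.02]
ft_force: [-1.0, -0.9, -0.7]
opening: 0.218
t 21.1 at [ 0.5147 -0.4327  0.0545] yaw -5.9 tilt [-0.013 -0.008 -1.   ] op 0.218 F [-1.  -0.9 -0.7] q6 0.82
roll 0.002 (rows 0.0) then shift mm [ 2.3 -6.3 44.4] | shift now [ 2.3 -6.3 44.4]
[ 0.61174594 -0.44476499  0.05904167]
[ 0.58031363 -0.4416066   0.05946101]
[ 0.55370392 -0.43894319  0.05948092]
```

```bash
python3 -m crank '[[[1,-3,12],0,5],[[1,-3,12],0,5],[[0,0,10],0,5],[[0,0,5],0,5],[[0,0,0],0,5]]'; python3 -m crank '[[[0,0,2],0,5],[[0,0,2],0,5]]'; python3 -c "
from h import *
need(.517,-.427,.008,-6)"
```

```text
t: 21.82
position: [0.518, -0.4273, 0.0145]
orientation: [3.127, -0.159, -0.017]
ft_force: [-0.1, 0.2, -0.3]
opening: 0.211
t: 22.08
position: [0.5183, -0.4279, 0.0109]
orientation: [3.126, -0.159, -0.016]
ft_force: [0.6, -0.4, -1.6]
opening: 0.215
t 22.1 at [ 0.5183 -0.4279  0.0109] yaw -5.8 tilt [-0.011 -0.011 -1.   ] op 0.215 F [ 0.6 -0.4 -1.6] q6 0.83
roll 0.003 (rows 0.0) then shift mm [-1.3 -0.8  2.9] | shift now [-1.3 -0.8  2.9]
```

```bash
python3 -m crank '[[[0,0,1],0,5],[[0,0,1],0,5]]';python3 -m crank '[[[0,0,1],0,5]]';python3 -m crank '[[[0,0,1],0,5]]'
```

```text
t: 22.32
position: [0.5184, -0.4282, 0.0092]
orientation: [3.125, -0.159, -0.015]
ft_force: [0.2, -0.3, -1.1]
opening: 0.22
t: 22.45
position: [0.5184, -0.4282, 0.0084]
orientation: [3.125, -0.159, -0.015]
ft_force: [-1.9, 2.5, 4.4]
opening: 0.218
t: 22.58
position: [0.5185, -0.4284, 0.0083]
orientation: [3.126, -0.159, -0.015]
ft_force: [-2.9, 4.3, 8.0]
opening: 0.216
```

Contact with the mat at the same height it was picked from. I'll release and rise.

```bash
python3 -m crank '[[[0,0,0],0,20],[[0,0,0],0,30],[[0,0,0],0,45],[[0,0,0],0,50],[[0,0,-10],0,50],[[0,0,-30],0,50],[[0,0,-50],0,50],[[0,0,-50],0,50],[[0,0,-30],0,50],[[0,0,0],0,50]]' 40; python3 -c "
from h import *
need(.45,0.02,.25,-6)
cam('wrist','w14')"
```

```text
t: 23.82
position: [0.5209, -0.4269, 0.1873]
orientation: [3.123, -0.159, -0.011]
ft_force: [-0.5, -0.4, -0.0]
opening: 0.587
t 23.8 at [ 0.5209 -0.4269  0.1873] yaw -5.8 tilt [-0.008 -0.015 -1.   ] op 0.587 F [-0.5 -0.4 -0. ] q6 0.83
roll 0.003 (rows 0.0) then shift mm [-117.6 -436.1  -68.7] | shift now [-116.3 -436.4  -68.7]
```

View pics/w14.png

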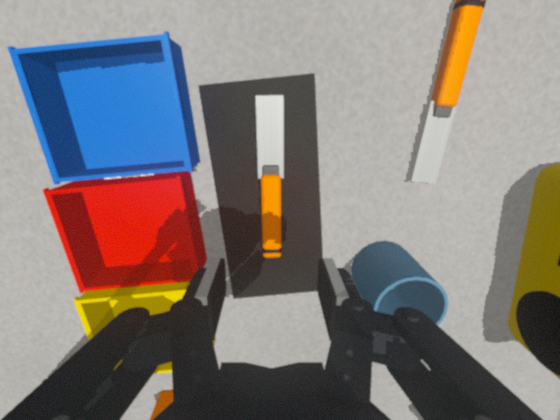

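Run:
```python
from h import *
t=cam('top'); crop(t,(130,110,280,250),4,'t15')
s=cam('side'); crop(s,(190,110,330,230),5,'s15')
```

```text
(no output)
```

View pics/t15.png

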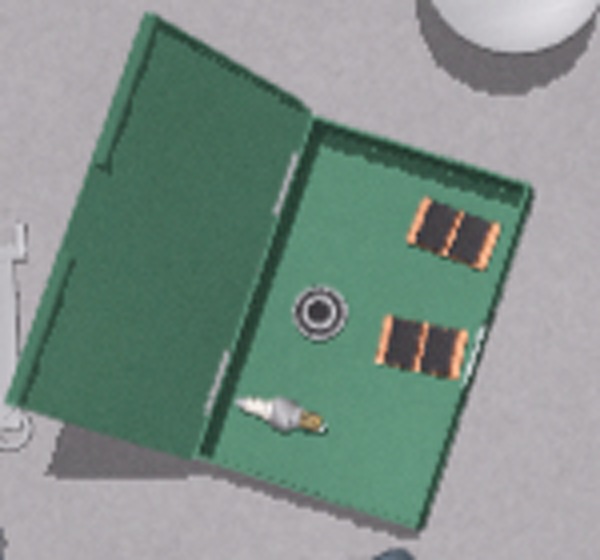

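View pics/s15.png

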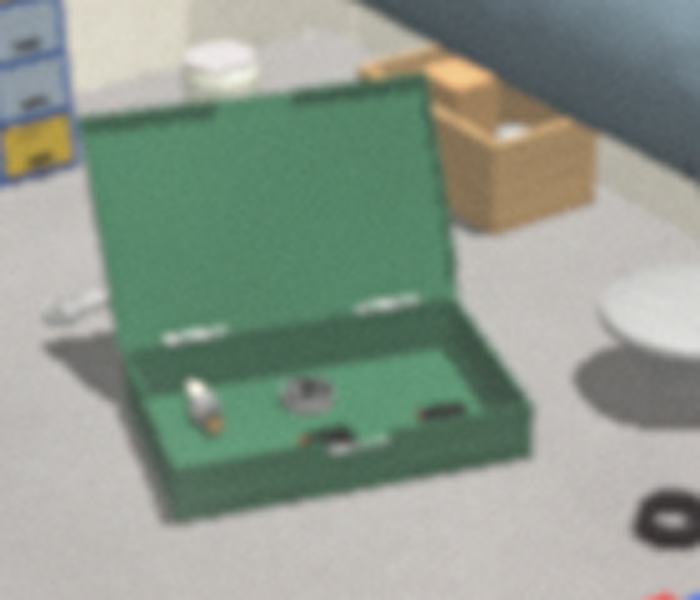

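Run:
```python
from h import *
t=cam('top'); H=hsv(t)
ng=255-cv2.inRange(H,np.array((55,70,0)),np.array((95,255,255)))
for n,(u0,v0,u1,v1),z in [('padA',(228,156,258,180),.012),('padB',(221,186,249,206),.012),('bearing',(201,178,219,198),.013),('plug',(187,206,214,220),.0135)]:
    k=np.zeros_like(ng); k[v0:v1,u0:u1]=ng[v0:v1,u0:u1]
    c,s,a,b=rect(t,k,z); print(n,np.round(c,1),np.round(s,1),round(a,1),b.round(0).tolist())
o=onz(t,130+288/4,110+413/4,.0135); print('hex',o)
```

```text
padA [593.   92.1] [69.5 41.3] 71.6 [[562.0, 66.0], [602.0, 53.0], [624.0, 119.0], [584.0, 132.0]]
padB [502.2 108.2] [81.3 40.6] 80.0 [[475.0, 72.0], [515.0, 65.0], [529.0, 145.0], [489.0, 152.0]]
bearing [528.4 193.5] [41.3 40.7] 2.3 [[507.0, 213.0], [509.0, 172.0], [550.0, 174.0], [548.0, 215.0]]
plug [447.7 219.7] [24.9 68.9] 1.3 [[434.0, 254.0], [436.0, 185.0], [461.0, 186.0], [459.0, 254.0]]
hex [0.4470962  0.21334793 0.0135    ]
```

```bash
python3 -m crank '[[[-10,-25,-15],-0.17,50],[[-15,-40,-10],-0.17,50],[[-15,-50,-5],-0.17,50],[[0,-55,-5],-0.17,50],[[0,-55,0],-0.17,50],[[10,-50,0],-0.17,50],[[20,-50,0],-0.17,55],[[30,-40,0],-0.17,55],[[0,0,0],0,55]]'; python3 -c "
from h import *
need(.49,0.05,.22,73.5)"
```

```text
t: 25.15
position: [0.3213, -0.073, 0.2042]
orientation: [-2.473, -1.884, 0.032]
ft_force: [-0.9, -0.4, -0.7]
opening: 0.643
t 25.1 at [ 0.3213 -0.073   0.2042] yaw 74.6 tilt [-0.036  0.014 -0.999] op 0.643 F [-0.9 -0.4 -0.7] q6 -0.30
roll 0.019 (rows 0.1) then shift mm [165.9 126.1 -20.2] | shift now [163.4 129.2 -20.2]
```

```bash
python3 -m crank '[[[20,16,-5],0.01,55],[[40,32,-8],0,55],[[40,32,-8],0,55],[[35,28,-5],0,55],[[20,14,0],0,55],[[0,0,0],0,55]]'; python3 -c "
from h import *
need(.49,0.05,.22,73.5)
cam('wrist','w16')"
```

```text
t: 25.9
position: [0.4876, 0.0432, 0.2181]
orientation: [-2.485, -1.855, 0.046]
ft_force: [0.2, 0.1, -0.5]
opening: 0.644
t 25.9 at [0.4876 0.0432 0.2181] yaw 73.5 tilt [-0.048  0.014 -0.999] op 0.644 F [ 0.2  0.1 -0.5] q6 0.14
roll -0.000 (rows 0.0) then shift mm [ 7.2  0.3 -1.9] | shift now [ 7.2  0.3 -1.9]
```

View pics/w16.png

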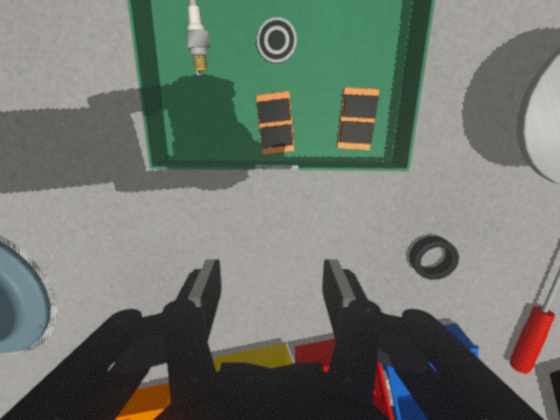

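```bash
cat > parts.py <<'E'
from h import *
def parts(show=True):
    w=cam('wrist'); H=hsv(w)
    ng=255-cv2.inRange(H,np.array((50,90,0)),np.array((95,255,255)))
    return w,ng
def blob(w,ng,box,z):
    u0,v0,u1,v1=box; k=np.zeros_like(ng); k[v0:v1,u0:u1]=ng[v0:v1,u0:u1]
    k=cv2.morphologyEx(k,cv2.MORPH_CLOSE,np.ones((5,5)))
    return rect(w,k,z)
E
python3 - <<'E'
from parts import *
w,ng=parts()
for n,b,z in [('padB',(250,85,302,160),.012),('padA',(330,80,388,155),.012),('bearing',(250,10,302,66),.012),('plug',(180,0,215,78),.0135)]:
    c,s,a,bx=blob(w,ng,b,z); print(n,np.round(c,1),np.round(s,1),round(a,1),bx.round(0).tolist())
print('hex',onz(w,198,38,.0135))
C=cloud(w); print(C[140,320],C[38,275],C[108,360],C[165,200])
E
```

```text
padB [498.7 107.4] [77.1 45.2] 79.8 [[470.0, 74.0], [514.0, 66.0], [528.0, 141.0], [483.0, 149.0]]
padA [591.2  89.8] [68.  40.6] 70.5 [[561.0, 64.0], [599.0, 51.0], [622.0, 115.0], [583.0, 129.0]]
bearing [526.2 191.1] [43.6 43.3] 72.7 [[499.0, 177.0], [540.0, 164.0], [553.0, 205.0], [512.0, 218.0]]
plug [446.3 216.6] [69.9 25.5] 73.1 [[424.0, 187.0], [448.0, 179.0], [469.0, 246.0], [444.0, 254.0]]
hex [0.44730609 0.21710083 0.0135    ]
[0.5464203  0.07774421 0.00506479] [0.5251695  0.19263948 0.0153767 ] [0.59601422 0.09994864 0.01327658] [0.4111713  0.09286538 0.04436573]
```

Run:
```python
from h import *
w=cam('wrist')
a,b=onz(w,272,94,.009),onz(w,279,153,.009); print('B',(a+b)/2,np.hypot(*(a-b)[:2]),np.degrees(np.arctan2(*(a-b)[1::-1])))
c,d=onz(w,259,125,.012),onz(w,292,121,.012); print((c+d)/2,np.hypot(*(c-d)[:2]))
a,b=onz(w,361,88,.009),onz(w,355,149,.009); print('A',(a+b)/2,np.hypot(*(a-b)[:2]),np.degrees(np.arctan2(*(a-b)[1::-1])))
t=cam('top')
def T(u,v,z): return onz(t,130+u/4,110+v/4,z)
a,b=T(381,338,.009),T(464,354,.009);print('B',(a+b)/2,np.hypot(*(a-b)[:2]),np.degrees(np.arctan2(*(a-b)[1::-1])))
need(.5915,.091,.15,70.5)
```

```text
B [0.5010403  0.10924259 0.009     ] 0.0658816671534785 80.74263147704823
[0.50139805 0.11083299 0.012     ] 0.03803437014921465
A [0.59216077 0.08788429 0.009     ] 0.06599285007975564 72.94093803274784
B [0.5024264  0.11133155 0.009     ] 0.06626471897027017 80.35821746806522
t 26.1 at [0.4864 0.0422 0.2191] yaw 73.4 tilt [-0.046  0.014 -0.999] op 0.644 F [0.1 1.1 0.3] q6 0.14
roll 0.050 (rows 0.3) then shift mm [81.2 86.  64.9] | shift now [76.8 90.  64.9]
```

```bash
python3 -c "
from h import *
need(.5015,.110,.1,80.5)"; python3 -m crank '[[[20,2,5],-0.12,55],[[25,0,20],0,55],[[15,-2,30],0,55],[[5,-3,30],0,55],[[0,0,15],0,55],[[0,0,0],0,55]]'; python3 -c "
from h import *
need(.5015,.110,.1,80.5)"
```

```text
t 26.1 at [0.4864 0.0422 0.2191] yaw 73.4 tilt [-0.046  0.014 -0.999] op 0.644 F [0.1 1.1 0.3] q6 0.14
roll -0.125 (rows 0.7) then shift mm [ 68.6   9.4 119.3] | shift now [ 69.3   0.8 119.3]
t: 26.85
position: [0.4916, 0.1041, 0.1193]
orientation: [-2.38, -1.995, 0.035]
ft_force: [-0.4, 0.6, 0.2]
opening: 0.644
t 26.9 at [0.4916 0.1041 0.1193] yaw 80.0 tilt [-0.04   0.013 -0.999] op 0.644 F [-0.4  0.6  0.2] q6 0.15
roll -0.009 (rows 0.1) then shift mm [ 7.3  9.6 19. ] | shift now [ 7.4  9.6 19. ]
```

```bash
python3 -m crank '[[[4,6,15],-0.009,55],[[3,6,30],0,55],[[0,2,25],0,55],[[0,1,12],0,55],[[0,0,0],0,55]]'; python3 -c "
from h import *
need(.5015,.110,.011,80.5)
cam('wrist','w17')"
```

```text
t: 27.48
position: [0.5115, 0.1068, 0.0424]
orientation: [-2.382, -2.008, 0.018]
ft_force: [0.2, -0.2, 0.7]
opening: 0.64
t 27.5 at [0.5115 0.1068 0.0424] yaw 80.3 tilt [-0.026  0.012 -1.   ] op 0.640 F [ 0.2 -0.2  0.7] q6 0.14
roll -0.004 (rows 0.0) then shift mm [ 1.2 -9.5 31.7] | shift now [ 1.2 -9.5 31.7]
```

View pics/w17.png

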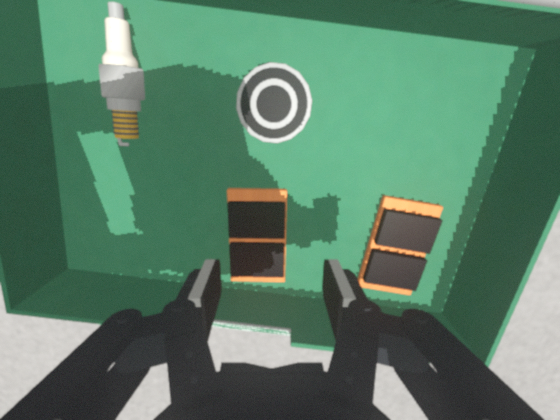

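```bash
python3 -m crank '[[[0,-6,10],-0.004,55],[[0,-3,10],0,55],[[0,0,6],0,55],[[0,0,0],0,55]]'; python3 -c "
from h import *
need(.5015,.110,.005,80.5)"
```

```text
t: 28.02
position: [0.5031, 0.1088, 0.0177]
orientation: [-2.38, -2.015, 0.012]
ft_force: [0.3, 0.7, 0.1]
opening: 0.648
t 28.0 at [0.5031 0.1088 0.0177] yaw 80.5 tilt [-0.021  0.012 -1.   ] op 0.648 F [0.3 0.7 0.1] q6 0.14
roll 0.000 (rows 0.0) then shift mm [ 0.8 -1.4 12.7] | shift now [ 0.8 -1.4 12.7]
```

```bash
python3 -m crank '[[[0,-1,5],0,55],[[0,0,4],0,55],[[0,0,3],0,55]]';python3 -m crank '[[[0,0,0],0,55]]'; python3 -m crank '[[[0,0,2],0,55],[[0,0,0],0,55]]'
```

```text
t: 28.4
position: [0.5024, 0.1092, 0.0054]
orientation: [-2.38, -2.016, 0.011]
ft_force: [0.9, 0.3, 0.0]
opening: 0.645
t: 28.52
position: [0.5022, 0.1092, 0.0051]
orientation: [-2.38, -2.016, 0.012]
ft_force: [0.4, -0.6, -0.2]
opening: 0.642
t: 28.78
position: [0.5023, 0.1092, 0.0031]
orientation: [-2.38, -2.016, 0.011]
ft_force: [0.1, 0.3, -0.4]
opening: 0.642
```

```bash
python3 -m crank '[[[0,0,0],0,40],[[0,0,0],0,30],[[0,0,0],0,25],[[0,0,0],0,25],[[0,0,0],0,25]]' 50; python3 -m crank '[[[0,0,-5],0,20],[[0,0,-15],0,20],[[0,0,-30],0,20],[[0,0,-40],0,20],[[0,0,-30],0,20],[[0,0,0],0,20]]' 60; python3 -c "
from h import *
need(.3715,-.2642,.1,80.5)
cam('wrist','w18')"
```

```text
t: 29.4
position: [0.5028, 0.1092, 0.0036]
orientation: [-2.381, -2.016, 0.01]
ft_force: [-0.3, 0.6, 0.9]
opening: 0.42
t: 30.15
position: [0.505, 0.1076, 0.1302]
orientation: [-2.381, -2.017, 0.009]
ft_force: [0.2, 1.0, -1.1]
opening: 0.409
t 30.1 at [0.505  0.1076 0.1302] yaw 80.5 tilt [-0.018  0.012 -1.   ] op 0.409 F [ 0.2  1.  -1.1] q6 0.14
roll 0.000 (rows 0.0) then shift mm [-389.   -69.8   28. ] | shift now [-389.   -69.9   28. ]
```

View pics/w18.png

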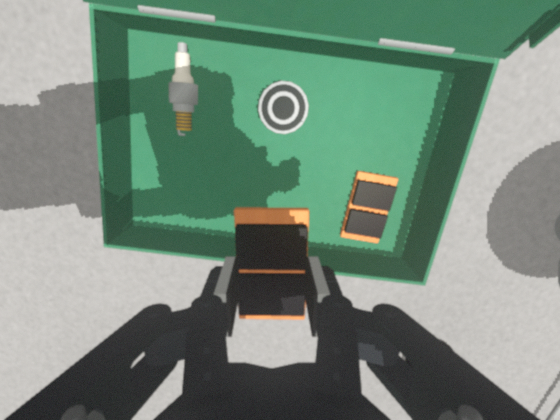

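```bash
python3 -m crank '[[[-20,-4,0],0,20],[[-40,-8,0],0,20],[[-50,-9,0],0,20],[[-55,-10,0],0,20],[[-55,-10,0],0,20],[[-50,-9,0],0,20],[[-40,-8,0],0,20],[[-25,-5,0],0,20],[[0,0,0],0,20]]'; python3 -c "
from h import *
need(.3715,-.2642,.1,80.5)"
```

```text
t: 31.32
position: [0.3741, -0.2172, 0.1129]
orientation: [-2.361, -2.003, 0.026]
ft_force: [0.6, 0.7, 0.0]
opening: 0.412
t 31.3 at [ 0.3741 -0.2172  0.1129] yaw 80.6 tilt [-0.042  0.024 -0.999] op 0.412 F [0.6 0.7 0. ] q6 -0.61
roll 0.002 (rows 0.0) then shift mm [-47.    5.7  11.8] | shift now [-47.    5.6  11.8]
```

```bash
python3 -m crank '[[[-20,2,0],0,20],[[-18,2,0],0,20],[[-8,1,0],0,20],[[0,0,0],0,20]]'; python3 -c "
from h import *
need(.3715,-.2642,.03,80.5)
cam('wrist','w19')"
```

```text
t: 31.82
position: [0.3714, -0.264, 0.1098]
orientation: [-2.356, -2.003, 0.025]
ft_force: [-0.2, 0.1, -1.5]
opening: 0.412
t 31.8 at [ 0.3714 -0.264   0.1098] yaw 80.7 tilt [-0.044  0.027 -0.999] op 0.412 F [-0.2  0.1 -1.5] q6 -0.69
roll 0.004 (rows 0.0) then shift mm [-1.7  4.  79.6] | shift now [-1.7  4.  79.6]
```

View pics/w19.png

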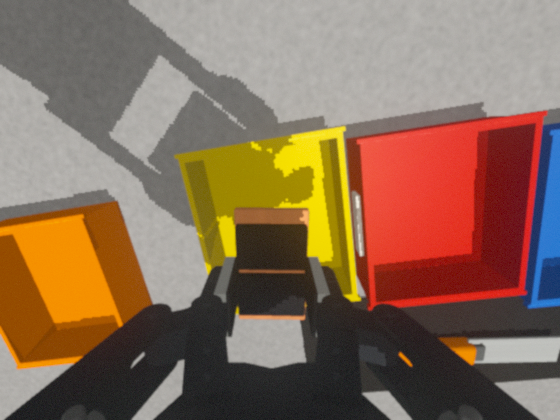

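Run:
```python
from h import *
w=cam('wrist')
for p in [(180,155),(344,130),(358,140),(545,114),(529,292),(369,306)]: print(p,onz(w,*p,.05).round(4))
```

```text
(180, 155) [ 0.314  -0.1997  0.05  ]
(344, 130) [ 0.4279 -0.2008  0.05  ]
(358, 140) [ 0.4365 -0.2088  0.05  ]
(545, 114) [ 0.5537 -0.2111  0.05  ]
(529, 292) [ 0.5559 -0.3424  0.05  ]
(369, 306) [ 0.4357 -0.3397  0.05  ]
```

```bash
python3 -m crank '[[[0,1,20],0,20],[[0,1,30],0,20],[[0,1,25],0,20],[[0,0,12],0,20],[[0,0,3],0,20],[[0,0,0],0,20]]'; python3 -c "
from h import *
need(.3715,-.265,.013,80.5)"
```

```text
t: 32.67
position: [0.3723, -0.2608, 0.0194]
orientation: [-2.355, -2.011, 0.025]
ft_force: [0.3, 0.0, -1.1]
opening: 0.414
t 32.7 at [ 0.3723 -0.2608  0.0194] yaw 81.0 tilt [-0.041  0.023 -0.999] op 0.414 F [ 0.3  0.  -1.1] q6 -0.68
roll 0.008 (rows 0.0) then shift mm [-4.4  0.2  6.4] | shift now [-4.4  0.2  6.4]
```

```bash
python3 -m crank '[[[-3,0,5],0,20],[[0,0,3],0,20],[[0,0,0],0,45],[[0,0,0],0,54],[[0,0,0],0,54],[[0,0,-10],0,54],[[0,0,-25],0,54],[[0,0,-40],0,54],[[0,0,-40],0,54],[[0,0,0],0,54]]'; python3 -c "
from h import *
need(.5925,.09,.15,71.5)
cam('wrist','w20')"
```

```text
t: 33.92
position: [0.3778, -0.2681, 0.1344]
orientation: [-2.361, -2.015, 0.025]
ft_force: [-0.6, -0.3, 0.4]
opening: 0.634
t 33.9 at [ 0.3778 -0.2681  0.1344] yaw 81.0 tilt [-0.036  0.018 -0.999] op 0.634 F [-0.6 -0.3  0.4] q6 -0.69
roll 0.165 (rows 0.9) then shift mm [407.8  89.4 -16.9] | shift now [387.6 155.2 -16.9]
```

View pics/w20.png

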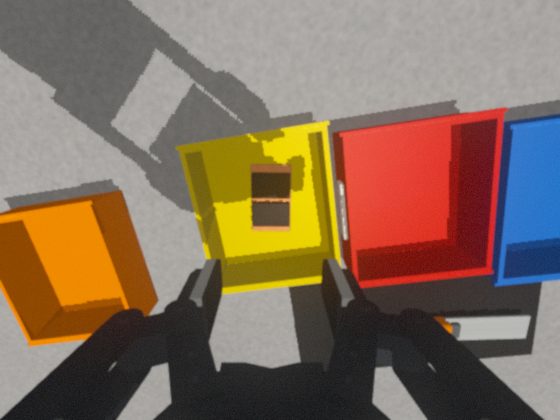

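```bash
python3 -m crank '[[[20,4,0],0.16,54],[[40,9,0],0,54],[[50,11,0],0,54],[[55,12,0],0,54],[[55,12,0],0,54],[[50,11,0],0,54],[[45,10,0],0,54],[[30,7,0],0,54],[[0,0,0],0,54]]'; python3 -c "
from h import *
need(.5925,.09,.10,71.5)"
```

```text
t: 35.1
position: [0.5536, 0.0493, 0.1209]
orientation: [-2.507, -1.799, 0.047]
ft_force: [-0.2, -0.2, -0.5]
opening: 0.631
t 35.1 at [0.5536 0.0493 0.1209] yaw 71.3 tilt [-0.057  0.027 -0.998] op 0.631 F [-0.2 -0.2 -0.5] q6 0.19
roll -0.003 (rows 0.0) then shift mm [50.8 25.3 19.8] | shift now [50.9 25.1 19.8]
```

```bash
python3 -m crank '[[[17,9,0],0,54],[[17,9,0],0,54],[[10,4,0],0,54],[[2,0,5],0,54],[[0,0,0],0,54]]'; python3 -c "
from h import *
need(.5925,.09,.02,71.5)"
```

```text
t: 35.72
position: [0.5865, 0.0849, 0.1108]
orientation: [-2.506, -1.794, 0.058]
ft_force: [0.9, 0.8, 0.2]
opening: 0.633
t 35.7 at [0.5865 0.0849 0.1108] yaw 71.2 tilt [-0.065  0.027 -0.998] op 0.633 F [0.9 0.8 0.2] q6 0.26
roll -0.005 (rows 0.0) then shift mm [ 6.3 10.4 90.3] | shift now [ 6.3 10.4 90.3]
```

```bash
python3 -m crank '[[[4,5,40],0,54],[[2,3,25],0,54],[[0,0,0],0,54]]'; python3 -c "
from h import *
need(.5925,.09,.01,71.5)
cam('wrist','w21')"
```

```text
t: 36.1
position: [0.5921, 0.0887, 0.0449]
orientation: [-2.508, -1.793, 0.056]
ft_force: [0.2, 0.3, 0.5]
opening: 0.629
t 36.1 at [0.5921 0.0887 0.0449] yaw 71.1 tilt [-0.063  0.026 -0.998] op 0.629 F [0.2 0.3 0.5] q6 0.27
roll -0.007 (rows 0.0) then shift mm [ 1.2  2.4 34.8] | shift now [ 1.3  2.3 34.8]
```

View pics/w21.png

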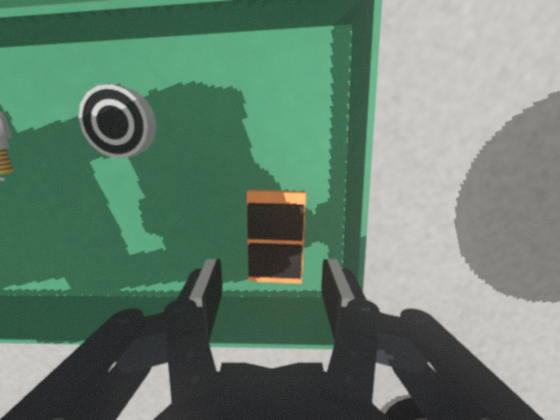

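```bash
python3 -m crank '[[[1,2,0],-0.007,47],[[0,0,10],0,47],[[0,0,10],0,47],[[0,0,5],0,47],[[0,0,0],0,47]]'; python3 -c "
from h import *
need(.5925,.09,.004,71.5)
crop(cam('wrist'),(150,150,420,350),3,'w22')"
```

```text
t: 36.78
position: [0.5955, 0.0892, 0.0227]
orientation: [-2.505, -1.805, 0.047]
ft_force: [0.9, 0.0, -0.1]
opening: 0.552
t 36.8 at [0.5955 0.0892 0.0227] yaw 71.5 tilt [-0.056  0.026 -0.998] op 0.552 F [ 0.9  0.  -0.1] q6 0.26
roll 0.001 (rows 0.0) then shift mm [-0.3 -1.9 18.8] | shift now [-0.3 -1.9 18.8]
```

View pics/w22.png

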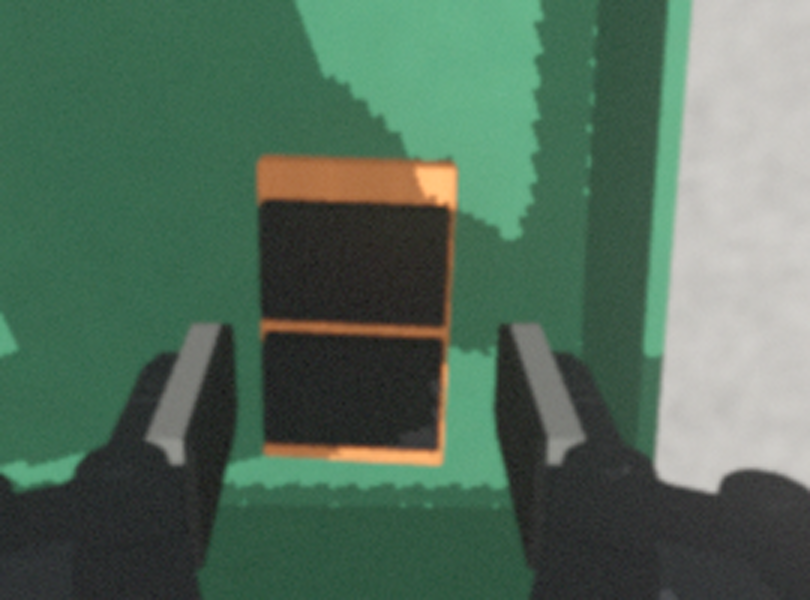

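```bash
python3 -m crank '[[[0,-2,6],0,47],[[0,0,5],0,47],[[0,0,4],0,47],[[0,0,0],0,47]]'; python3 -c "
from h import *
need(.5925,.09,.004,71.5)"
```

```text
t: 37.33
position: [0.5938, 0.0902, 0.0096]
orientation: [-2.506, -1.806, 0.046]
ft_force: [-4.0, -0.4, 3.7]
opening: 0.551
t 37.3 at [0.5938 0.0902 0.0096] yaw 71.5 tilt [-0.055  0.025 -0.998] op 0.551 F [-4.  -0.4  3.7] q6 0.26
roll 0.001 (rows 0.0) then shift mm [-0.6 -0.8  5.6] | shift now [-0.6 -0.8  5.6]
```

```bash
python3 -m crank '[[[0,-1,-2],0,47],[[0,0,-1],0,47]]'; python3 -c "
from h import *
need(.5925,.09,.004,71.5)
crop(cam('wrist'),(150,150,450,370),2.6,'w23')
crop(cam('side'),(230,110,330,230),5,'s23')"
```

```text
t: 37.58
position: [0.593, 0.0905, 0.0126]
orientation: [-2.506, -1.806, 0.045]
ft_force: [-0.4, 0.0, -0.3]
opening: 0.554
t 37.6 at [0.593  0.0905 0.0126] yaw 71.5 tilt [-0.054  0.025 -0.998] op 0.554 F [-0.4  0.  -0.3] q6 0.26
roll 0.001 (rows 0.0) then shift mm [-0.6  0.2  8.6] | shift now [-0.6  0.2  8.6]
```

View pics/w23.png

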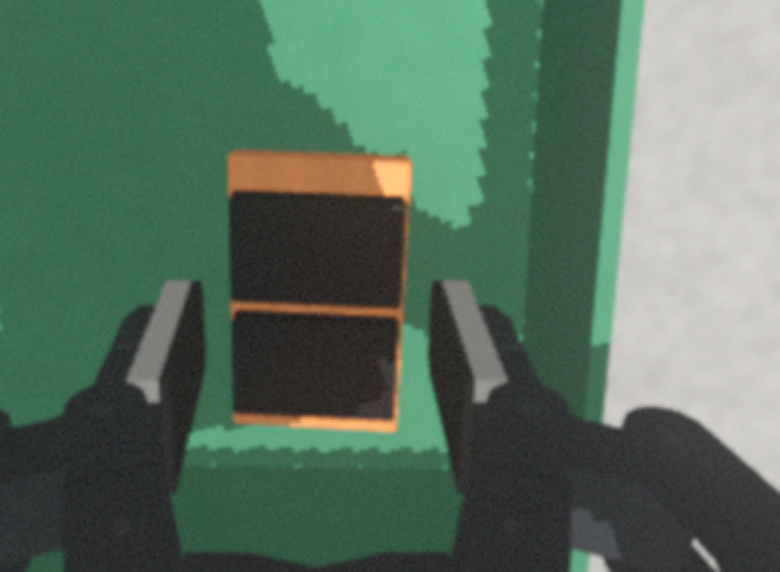

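View pics/s23.png

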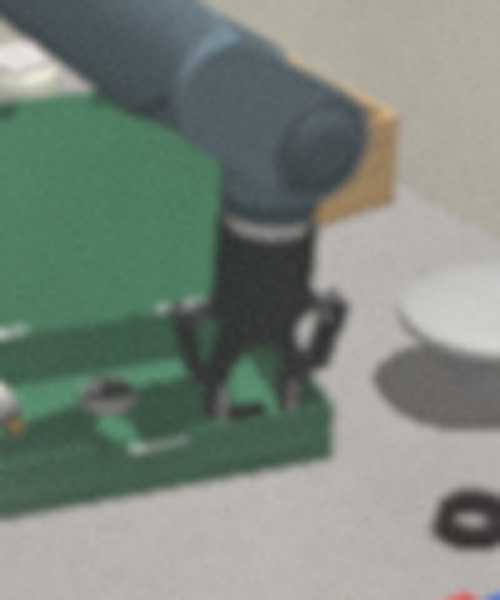

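```bash
python3 -m crank '[[[0,0,-1],0,42],[[0,0,0],0,42],[[0,0,3],0,42],[[0,0,2],0,42]]'; python3 -c "
from h import *
need(.5925,.09,.004,71.5)"; python3 -m crank '[[[0,0,2],0,42],[[0,0,2],0,42]]'; python3 -c "
from h import *
need(.5925,.09,.004,71.5)
crop(cam('wrist'),(150,150,450,370),2.6,'w24')"
```

```text
t: 38.17
position: [0.593, 0.0905, 0.0084]
orientation: [-2.506, -1.806, 0.045]
ft_force: [-2.7, 0.8, 8.6]
opening: 0.487
t 38.2 at [0.593  0.0905 0.0084] yaw 71.5 tilt [-0.054  0.025 -0.998] op 0.487 F [-2.7  0.8  8.6] q6 0.26
roll 0.001 (rows 0.0) then shift mm [-0.6 -0.   4.4] | shift now [-0.6 -0.   4.4]
t: 38.42
position: [0.5931, 0.0904, 0.0081]
orientation: [-2.506, -1.806, 0.048]
ft_force: [-12.5, -0.3, 19.3]
opening: 0.494
t 38.4 at [0.5931 0.0904 0.0081] yaw 71.6 tilt [-0.056  0.024 -0.998] op 0.494 F [-12.5  -0.3  19.3] q6 0.26
roll 0.001 (rows 0.0) then shift mm [-0.6 -0.2  4.1] | shift now [-0.6 -0.2  4.1]
```

View pics/w24.png

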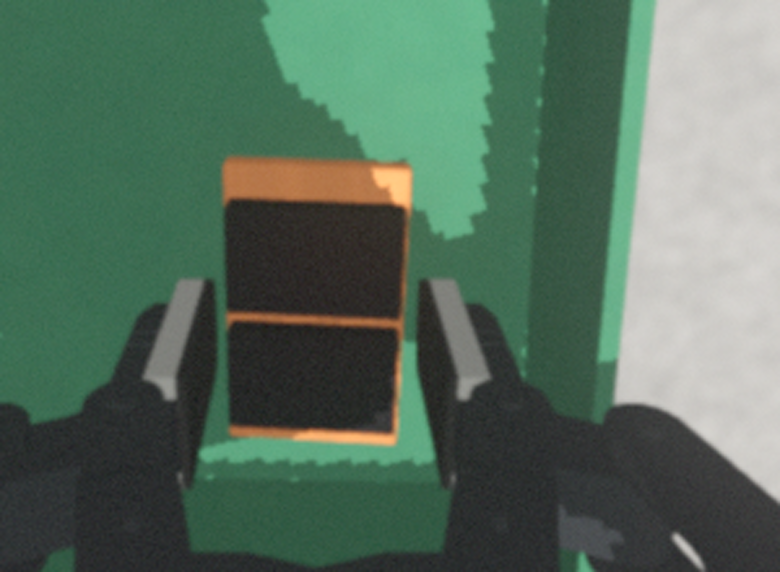

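```bash
cat > tl.py <<'E'
from h import *
p,R,o=pose(); print(p.round(4),'tilt',R[:,2].round(4),'yaw %.1f'%np.degrees(np.arctan2(R[1,0],R[0,0])))
E
python3 -m crank '[[[0,0,-10],0,47],[[0,0,-40],0,47],[[0,0,-60],0,47],[[0,0,0],0,47]]'; python3 tl.py;  python3 -m crank '[[[0,0,8],0,47],[[0,0,8],0,47],[[0,0,8],0,47],[[0,0,8],0,47],[[0,0,8],0,47],[[0,0,8],0,47],[[0,0,8],0,47],[[0,0,0],0,47]]'; python3 tl.py; python3 -m crank '[[[0,0,-60],0,47],[[0,0,0],0,47]]'; python3 tl.py
```

```text
t: 38.98
position: [0.5996, 0.0877, 0.1214]
orientation: [-2.506, -1.806, 0.048]
ft_force: [0.1, 0.6, 0.6]
opening: 0.548
[0.5996 0.0877 0.1214] tilt [-0.0558  0.0242 -0.9981] yaw 71.6
t: 39.98
position: [0.5921, 0.0893, 0.0556]
orientation: [-2.501, -1.802, 0.06]
ft_force: [-0.3, -0.1, 0.3]
opening: 0.552
[0.5921 0.0893 0.0556] tilt [-0.0658  0.0247 -0.9975] yaw 71.6
t: 40.22
position: [0.5967, 0.0877, 0.1172]
orientation: [-2.501, -1.802, 0.059]
ft_force: [1.2, -0.0, -0.7]
opening: 0.55
[0.5967 0.0877 0.1172] tilt [-0.0653  0.0247 -0.9976] yaw 71.5
```

```bash
python3 -m crank '[[[0,0,-8],0,47],[[0,0,-8],0,47],[[0,0,-8],0,47],[[0,0,-8],0,47],[[0,0,-8],0,47],[[0,0,-8],0,47],[[0,0,-8],0,47],[[0,0,0],0,47]]'; python3 tl.py; python3 -m crank '[[[0,0,60],0,47],[[0,0,0],0,47]]'; python3 tl.py
```

```text
t: 41.22
position: [0.6, 0.0863, 0.1759]
orientation: [-2.5, -1.802, 0.061]
ft_force: [1.0, -0.2, -0.3]
opening: 0.549
[0.6    0.0863 0.1759] tilt [-0.0666  0.0248 -0.9975] yaw 71.6
t: 41.48
position: [0.5963, 0.0878, 0.1156]
orientation: [-2.501, -1.802, 0.06]
ft_force: [0.4, -0.2, 0.4]
opening: 0.552
[0.5963 0.0878 0.1156] tilt [-0.0656  0.0247 -0.9975] yaw 71.5
```

```bash
python3 -m crank '[[[0,0,0],0.17,47],[[0,0,0],0.17,47],[[0,0,0],0.17,47],[[0,0,0],0,47]]' >/dev/null; python3 tl.py; python3 -m crank '[[[0,0,0],-0.17,47],[[0,0,0],-0.17,47],[[0,0,0],-0.17,47],[[0,0,0],0,47]]'>/dev/null; python3 tl.py; python3 -m crank '[[[0,-40,0],0,47],[[0,0,0],0,47]]'>/dev/null; python3 tl.py; python3 -m crank '[[[0,40,0],0,47],[[0,0,0],0,47]]'>/dev/null; python3 tl.py
```

```text
[0.6012 0.0875 0.1244] tilt [-0.0555  0.0242 -0.9982] yaw 41.6
[0.6047 0.0874 0.1311] tilt [-0.047   0.0238 -0.9986] yaw 72.3
[0.5667 0.0996 0.1345] tilt [-0.0454  0.0238 -0.9987] yaw 72.1
[0.6071 0.0869 0.1343] tilt [-0.0419  0.0234 -0.9988] yaw 72.0
```

```bash
for i in 1 2; do python3 -m crank '[[[0,0,0],0.17,47],[[0,0,0],0.17,47],[[0,0,0],0.17,47],[[0,0,0],0,47]]' >/dev/null; python3 tl.py; python3 -m crank '[[[0,0,0],-0.17,47],[[0,0,0],-0.17,47],[[0,0,0],-0.17,47],[[0,0,0],0,47]]'>/dev/null; python3 tl.py; done
```

```text
[0.6084 0.0866 0.136 ] tilt [-0.04    0.0235 -0.9989] yaw 41.8
[0.6086 0.0868 0.1371] tilt [-0.0389  0.0235 -0.999 ] yaw 72.4
[0.6088 0.0869 0.1377] tilt [-0.0382  0.0235 -0.999 ] yaw 42.1
[0.6089 0.0869 0.138 ] tilt [-0.0379  0.0235 -0.999 ] yaw 72.6
```

```bash
python3 -m crank '[[[0,0,60],0,47],[[0,0,0],0,47],[[0,0,0],0,47],[[0,0,0],0,47],[[0,0,0],0,47],[[0,0,0],0,47],[[0,0,0],0,47]]' >/dev/null; python3 tl.py; python3 -m crank '[[[0,0,-60],0,47],[[0,0,0],0,47],[[0,0,0],0,47],[[0,0,0],0,47],[[0,0,0],0,47]]' >/dev/null; python3 tl.py
```

```text
[0.6124 0.0881 0.0862] tilt [-0.0237  0.0228 -0.9995] yaw 72.3
[0.6127 0.0867 0.1457] tilt [-0.0272  0.023  -0.9994] yaw 72.3
```

```bash
for i in 1 2 3; do python3 -m crank '[[[0,0,60],0,47],[[0,0,0],0,47],[[0,0,0],0,47],[[0,0,0],0,47],[[0,0,0],0,47],[[0,0,0],0,47],[[0,0,0],0,47]]' >/dev/null; python3 tl.py; python3 -m crank '[[[0,0,-60],0,47],[[0,0,0],0,47]]' >/dev/null; python3 tl.py; done
```

```text
[0.6155 0.0879 0.0916] tilt [-0.0168  0.0225 -0.9996] yaw 72.3
[0.6167 0.0865 0.1533] tilt [-0.0168  0.0226 -0.9996] yaw 72.3
[0.6198 0.0877 0.0996] tilt [-0.0057  0.022  -0.9997] yaw 72.3
[0.6204 0.0863 0.1612] tilt [-0.0057  0.022  -0.9997] yaw 72.3
[0.6241 0.0875 0.1076] tilt [ 0.0053  0.0215 -0.9998] yaw 72.4
[0.6239 0.0861 0.1692] tilt [ 0.0052  0.0215 -0.9998] yaw 72.4
```

```bash
python3 -m crank '[[[0,0,60],0,47],[[0,0,0],0,47],[[0,0,0],0,47],[[0,0,0],0,47],[[0,0,0],0,47]]' >/dev/null; python3 -c "
from h import *
need(.592,.09,.05,71.8)"
```

```text
t 50.5 at [0.6274 0.0873 0.1141] yaw 72.4 tilt [ 0.014  0.021 -1.   ] op 0.553 F [ 0.7 -0.6  0.7] q6 0.25
roll 0.010 (rows 0.1) then shift mm [-10.1 -34.9  63.6] | shift now [ -9.7 -35.   63.6]
```

```bash
python3 -m crank '[[[-8,-30,50],0.01,47],[[-2,-5,15],0,47],[[0,0,0],0,47],[[0,0,0],0,47],[[0,0,0],0,47]]' >/dev/null; python3 -c "
from h import *
need(.592,.09,.02,71.8)"
```

```text
t 51.1 at [0.5994 0.0892 0.0555] yaw 71.8 tilt [ 0.03   0.02  -0.999] op 0.547 F [-0.   0.8 -0.3] q6 0.26
roll 0.000 (rows 0.0) then shift mm [-2.6 -8.  35.3] | shift now [-2.6 -8.  35.3]
```

```bash
python3 -m crank '[[[-2,-6,12],0,47],[[-1,-2,12],0,47],[[0,0,6],0,47],[[0,0,0],0,47]]' >/dev/null; python3 -c "
from h import *
need(.5925,.09,.005,71.8)
crop(cam('wrist'),(150,150,450,370),2.6,'w25')"
```

```text
t 51.6 at [0.5922 0.0894 0.024 ] yaw 71.8 tilt [ 0.031  0.02  -0.999] op 0.550 F [-0.  -0.1 -0.7] q6 0.25
roll 0.000 (rows 0.0) then shift mm [ 0.1 -0.4 19. ] | shift now [ 0.1 -0.4 19. ]
```

View pics/w25.png

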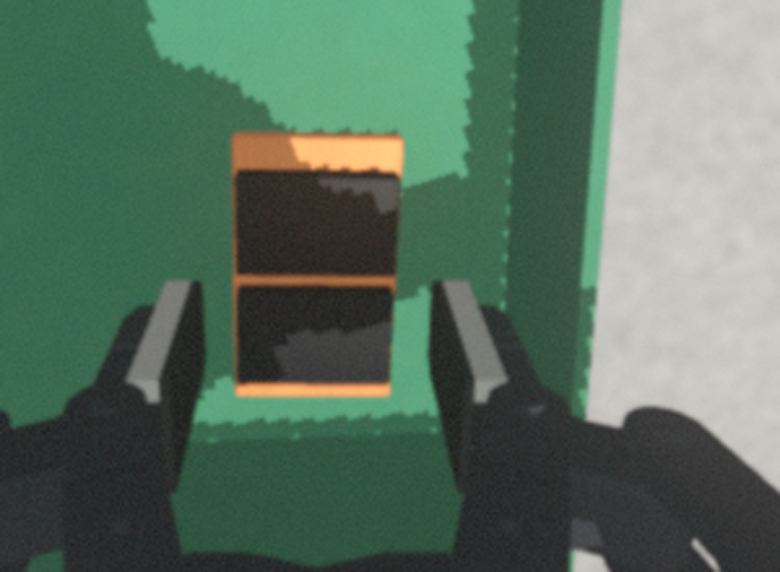

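```bash
python3 -m crank '[[[0,-1,6],0,46],[[0,0,5],0,46],[[0,0,3],0,46],[[0,0,0],0,46]]'; python3 -m crank '[[[0,0,3],0,46],[[0,0,2],0,46]]'; python3 -m crank '[[[0,0,1],0,46]]'
```

```text
t: 52.15
position: [0.5924, 0.09, 0.0097]
orientation: [2.542, 1.84, 0.06]
ft_force: [0.1, 0.2, -0.5]
opening: 0.536
t: 52.4
position: [0.5929, 0.0901, 0.0048]
orientation: [2.542, 1.84, 0.061]
ft_force: [0.4, 0.9, 0.7]
opening: 0.538
t: 52.52
position: [0.5929, 0.0901, 0.0037]
orientation: [2.542, 1.84, 0.061]
ft_force: [0.4, -0.4, -0.1]
opening: 0.534
```

No contact this time. Closing on the pad.

```bash
python3 -m crank '[[[0,0,0],0,35],[[0,0,0],0,25],[[0,0,0],0,20],[[0,0,0],0,20]]' 50; python3 -m crank '[[[0,0,-5],0,20],[[0,0,-15],0,20],[[0,0,-40],0,20],[[0,0,-50],0,20],[[0,0,0],0,20]]' 60; python3 -c "
from h import *
need(.371,-.265,.13,80.5)
cam('wrist','w26')"
```

```text
t: 53.02
position: [0.5932, 0.0901, 0.0041]
orientation: [2.542, 1.84, 0.061]
ft_force: [0.2, -0.2, 0.5]
opening: 0.413
t: 53.65
position: [0.5894, 0.0878, 0.1199]
orientation: [2.541, 1.839, 0.062]
ft_force: [0.6, 0.0, -0.6]
opening: 0.412
t 53.6 at [0.5894 0.0878 0.1199] yaw 71.8 tilt [ 0.035  0.02  -0.999] op 0.412 F [ 0.6  0.  -0.6] q6 0.25
roll -0.151 (rows 0.8) then shift mm [-383.6 -156.5  -24.7] | shift now [-402.8  -96.8  -24.7]
```

View pics/w26.png

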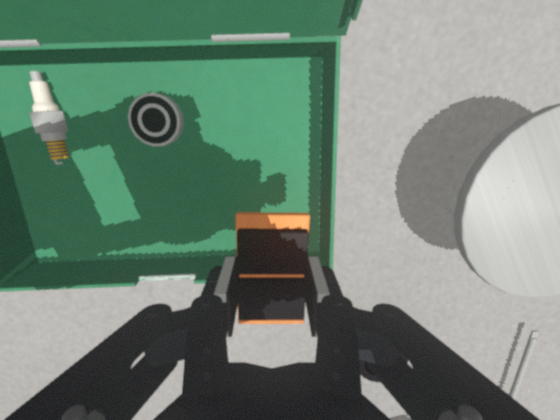

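Pad A is held. Moving to the yellow bin.

```bash
python3 -m crank '[[[-20,-8,-3],-0.15,20],[[-40,-16,-3],0,20],[[-50,-20,-3],0,20],[[-55,-22,0],0,20],[[-55,-22,0],0,20],[[-50,-20,0],0,20],[[-40,-16,0],0,20],[[-20,-8,0],0,20],[[0,0,0],0,20]]'; python3 -c "
from h import *
need(.371,-.265,.11,80.5)"
```

```text
t: 54.82
position: [0.3886, -0.2193, 0.1059]
orientation: [-2.384, -2.027, -0.046]
ft_force: [0.3, -0.2, -0.1]
opening: 0.411
t 54.8 at [ 0.3886 -0.2193  0.1059] yaw 80.8 tilt [ 0.015  0.028 -0.999] op 0.411 F [ 0.3 -0.2 -0.1] q6 -0.64
roll 0.005 (rows 0.0) then shift mm [-47.8  -9.8  -5.6] | shift now [-47.8 -10.   -5.6]
```

```bash
python3 -m crank '[[[-20,-4,0],0,20],[[-18,-4,0],0,20],[[-8,-2,0],0,20],[[0,0,15],0,20],[[0,0,25],0,20],[[0,0,20],0,20],[[0,0,10],0,20],[[0,0,0],0,20]]'; python3 -c "
from h import *
need(.371,-.265,.02,80.5)"
```

```text
t: 55.82
position: [0.3717, -0.2527, 0.0261]
orientation: [-2.369, -2.027, -0.049]
ft_force: [0.7, 0.4, -0.6]
opening: 0.412
t 55.8 at [ 0.3717 -0.2527  0.0261] yaw 81.1 tilt [ 0.009  0.038 -0.999] op 0.412 F [ 0.7  0.4 -0.6] q6 -0.74
roll 0.010 (rows 0.1) then shift mm [-12.4   1.3   5.6] | shift now [-12.5   1.2   5.6]
```

```bash
python3 -m crank '[[[-6,0,0],0,20],[[-6,1,3],0,20],[[0,0,2],0,20],[[0,0,0],0,20],[[0,0,0],0,45],[[0,0,0],0,52],[[0,0,-10],0,52],[[0,0,-30],0,52],[[0,0,-50],0,52],[[0,0,0],0,52]]'; python3 -c "
from h import *
need(.527,.192,.15,73)
cam('wrist','w27')"
```

```text
t: 57.08
position: [0.3715, -0.2704, 0.1171]
orientation: [-2.374, -2.031, -0.049]
ft_force: [-0.1, -0.5, 0.2]
opening: 0.612
t 57.1 at [ 0.3715 -0.2704  0.1171] yaw 81.1 tilt [ 0.013  0.033 -0.999] op 0.612 F [-0.1 -0.5  0.2] q6 -0.75
roll 0.142 (rows 0.8) then shift mm [488.5  13.5 -15.5] | shift now [481.7  82.3 -15.5]
```

View pics/w27.png

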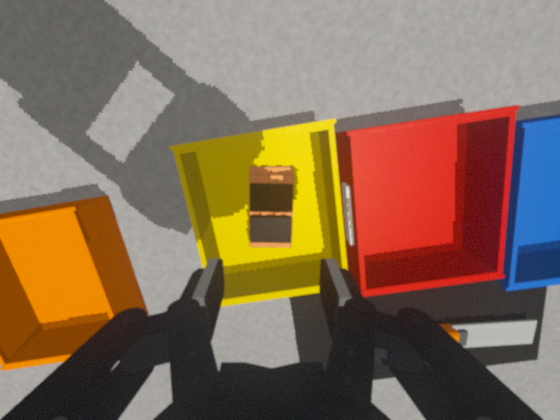

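```bash
python3 -m crank '[[[20,1,-5],0.14,56],[[45,2,0],0,56],[[55,2,0],0,56],[[60,2,0],0,56],[[60,2,0],0,56],[[60,2,0],0,56],[[60,2,0],0,56],[[50,1,0],0,56],[[30,1,0],0,56],[[0,0,0],0,56]]'; python3 -c "
from h import *
need(.527,.192,.10,73)
cam('wrist','w28')"
```

```text
t: 58.38
position: [0.5091, 0.1623, 0.1273]
orientation: [-2.501, -1.839, -0.029]
ft_force: [0.5, -0.3, 0.4]
opening: 0.654
t 58.4 at [0.5091 0.1623 0.1273] yaw 72.6 tilt [-0.007  0.041 -0.999] op 0.654 F [ 0.5 -0.3  0.4] q6 0.36
roll -0.006 (rows 0.0) then shift mm [32.6  9.  28.4] | shift now [32.6  8.8 28.4]
```

View pics/w28.png

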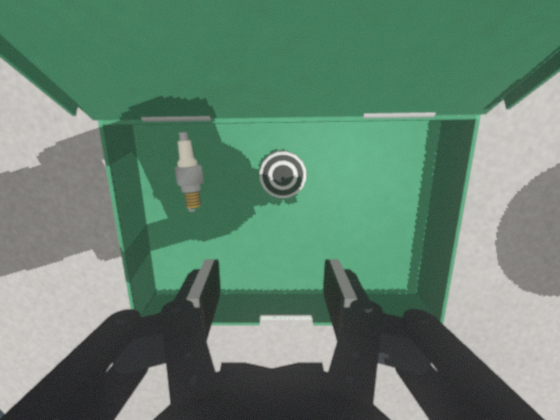

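Run:
```python
from parts import *
w,ng=parts()
c,s,a,bx=blob(w,ng,(250,145,315,205),.012); print(np.round(c,1),np.round(s,1))
print('plug hex',onz(w,189,176,.0135).round(4), 'tip',onz(w,183,135,.0135).round(4),'thread',onz(w,194,210,.0135).round(4))
need(.527,.192,.05,73)
```

```text
[526.5 191. ] [43.2 44. ]
plug hex [0.4456 0.214  0.0135] tip [0.454  0.2487 0.0135] thread [0.4381 0.183  0.0135]
t 58.5 at [0.5087 0.1606 0.1272] yaw 72.5 tilt [-0.008  0.041 -0.999] op 0.658 F [-0.2 -0.5 -0.5] q6 0.36
roll -0.009 (rows 0.0) then shift mm [32.5  9.9 78.3] | shift now [32.6  9.6 78.3]
```

```bash
python3 -m crank '[[[16,5,20],0,56],[[15,5,35],0,56],[[2,0,15],0,56],[[0,0,5],0,56],[[0,0,0],0,56]]'; python3 -c "
from h import *
need(.527,.192,.003,73)"
```

```text
t: 59.1
position: [0.5271, 0.187, 0.0513]
orientation: [-2.51, -1.827, -0.026]
ft_force: [0.2, -0.4, 0.0]
opening: 0.652
t 59.1 at [0.5271 0.187  0.0513] yaw 72.1 tilt [-0.008  0.04  -0.999] op 0.652 F [ 0.2 -0.4  0. ] q6 0.40
roll -0.016 (rows 0.1) then shift mm [ 3.  -0.6 48.5] | shift now [ 3.  -0.7 48.5]
```

```bash
python3 -m crank '[[[3,0,15],0,56],[[0,0,15],0,56],[[0,0,8],0,56],[[0,0,0],0,56]]'; python3 -c "
from h import *
need(.527,.192,.003,73)
cam('wrist','w29')"
```

```text
t: 59.6
position: [0.5286, 0.1911, 0.0124]
orientation: [-2.512, -1.827, -0.029]
ft_force: [-0.3, -0.1, 0.5]
opening: 0.653
t 59.6 at [0.5286 0.1911 0.0124] yaw 72.0 tilt [-0.006  0.04  -0.999] op 0.653 F [-0.3 -0.1  0.5] q6 0.41
roll -0.017 (rows 0.1) then shift mm [ 0.  -1.6  9.5] | shift now [-0.  -1.6  9.5]
```

View pics/w29.png

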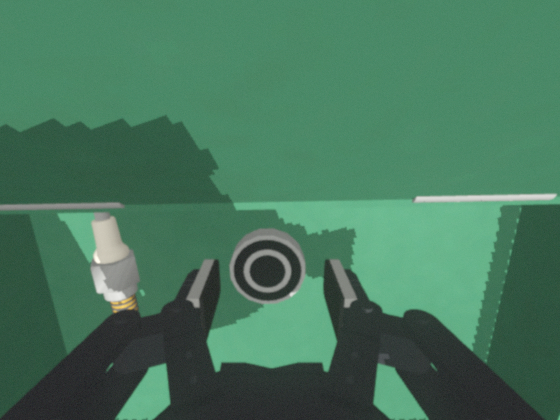

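```bash
python3 -m crank '[[[0,-1,4],0,56],[[0,0,3],0,56],[[0,0,2],0,56]]'; python3 -m crank '[[[0,0,0],0,40],[[0,0,0],0,30],[[0,0,0],0,25],[[0,0,0],0,25],[[0,0,0],0,25]]' 50;  python3 -m crank '[[[0,0,-5],0,20],[[0,0,-15],0,20],[[0,0,-40],0,20],[[0,0,-50],0,20],[[0,0,0],0,20]]' 60; python3 -c "
from h import *
need(.616,-.29,.13,73)
cam('wrist','w30')"
```

```text
t: 60.02
position: [0.5286, 0.1921, 0.0043]
orientation: [-2.512, -1.828, -0.033]
ft_force: [0.9, -0.4, 0.8]
opening: 0.656
t: 60.65
position: [0.5289, 0.1921, 0.0046]
orientation: [-2.513, -1.828, -0.033]
ft_force: [-0.5, -0.1, 1.0]
opening: 0.462
t: 61.28
position: [0.5293, 0.1874, 0.1204]
orientation: [-2.513, -1.828, -0.034]
ft_force: [-0.4, 0.5, -0.6]
opening: 0.46
t 61.3 at [0.5293 0.1874 0.1204] yaw 72.1 tilt [-0.002  0.04  -0.999] op 0.460 F [-0.4  0.5 -0.6] q6 0.41
roll -0.017 (rows 0.1) then shift mm [-430.5  222.1  -29. ] | shift now [-426.8  229.2  -29. ]
```

View pics/w30.png

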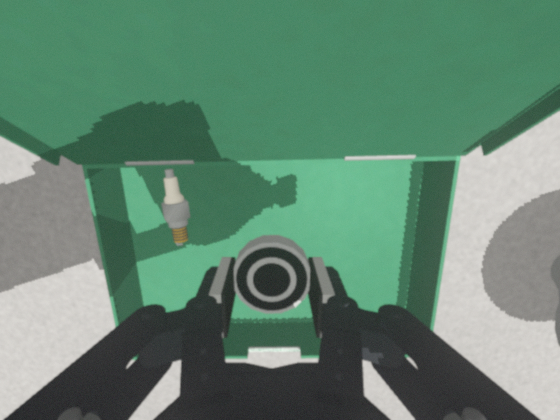

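```bash
python3 -m crank '[[[-20,10,-4],0,20],[[-40,21,-3],0,20],[[-50,27,-2],0,20],[[-50,27,0],0,20],[[-50,27,0],0,20],[[-50,27,0],0,20],[[-50,27,0],0,20],[[-45,24,0],0,20],[[-25,13,0],0,20],[[0,0,0],0,20]]'; python3 -c "
from h import *
need(.616,-.29,.13,73)"
```

```text
t: 62.58
position: [0.5963, -0.2466, 0.0944]
orientation: [-2.494, -1.817, -0.008]
ft_force: [0.0, 0.3, -2.0]
opening: 0.455
t 62.6 at [ 0.5963 -0.2466  0.0944] yaw 72.1 tilt [-0.029  0.048 -0.998] op 0.455 F [ 0.   0.3 -2. ] q6 -0.28
roll -0.015 (rows 0.1) then shift mm [-34.4  29.9 -38.2] | shift now [-33.9  30.4 -38.2]
```

```bash
python3 -m crank '[[[-18,16,-4],0,20],[[-14,13,-4],0,20],[[-2,1,-2],0,20],[[0,0,0],0,20]]'; python3 -c "
from h import *
need(.616,-.29,.03,73)
cam('wrist','w31')"
```

```text
t: 63.08
position: [0.6121, -0.2832, 0.097]
orientation: [-2.482, -1.814, -0.004]
ft_force: [0.1, 0.9, -0.3]
opening: 0.46
t 63.1 at [ 0.6121 -0.2832  0.097 ] yaw 72.3 tilt [-0.038  0.056 -0.998] op 0.460 F [ 0.1  0.9 -0.3] q6 -0.31
roll -0.013 (rows 0.1) then shift mm [-8.2  9.2 66.4] | shift now [-8.1  9.3 66.4]
```

View pics/w31.png

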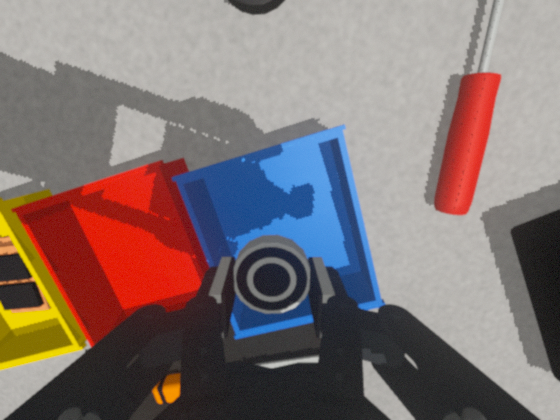

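```bash
python3 -m crank '[[[-7,6,0],0,20],[[-2,2,50],0,20],[[0,0,0],0,20],[[0,0,0],0,20],[[0,0,0],0,20],[[0,0,0],0,20]]'; python3 -c "
from h import *
need(.616,-.29,.015,73)"
```

```text
t: 63.88
position: [0.6181, -0.2923, 0.0513]
orientation: [-2.486, -1.822, -0.007]
ft_force: [0.2, 0.4, -0.8]
opening: 0.455
t 63.9 at [ 0.6181 -0.2923  0.0513] yaw 72.4 tilt [-0.031  0.051 -0.998] op 0.455 F [ 0.2  0.4 -0.8] q6 -0.32
roll -0.010 (rows 0.1) then shift mm [ 0.1 -1.1 36.4] | shift now [ 0.1 -1.1 36.4]
```

```bash
python3 -m crank '[[[0,0,18],0,20],[[0,0,15],0,20],[[0,0,0],0,20],[[0,0,0],0,20]]'; python3 -m crank '[[[0,0,0],0,45],[[0,0,0],0,54],[[0,0,0],0,54],[[0,0,-10],0,54],[[0,0,-40],0,54],[[0,0,-50],0,54],[[0,0,0],0,54]]'; python3 -c "
from h import *
need(.446,.214,.13,76)
cam('wrist','w32')"
```

```text
t: 64.38
position: [0.617, -0.2905, 0.0163]
orientation: [-2.486, -1.822, -0.008]
ft_force: [0.7, -0.3, -1.2]
opening: 0.458
t: 65.25
position: [0.6216, -0.2967, 0.1232]
orientation: [-2.49, -1.824, -0.01]
ft_force: [0.6, -1.3, 0.1]
opening: 0.635
t 65.2 at [ 0.6216 -0.2967  0.1232] yaw 72.4 tilt [-0.027  0.048 -0.998] op 0.635 F [ 0.6 -1.3  0.1] q6 -0.32
roll -0.062 (rows 0.3) then shift mm [ 453.  -293.3   22.6] | shift now [ 433.8 -321.    22.6]
```

View pics/w32.png

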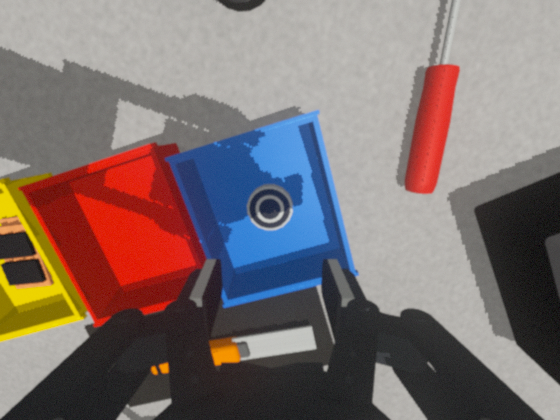

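```bash
python3 -m crank '[[[20,-13,-6],-0.06,54],[[40,-26,-4],0,40],[[50,-32,-2],0,36],[[50,-32,0],0,36],[[50,-32,0],0,36],[[50,-32,0],0,36],[[50,-32,0],0,36],[[45,-29,0],0,36],[[20,-13,0],0,36],[[0,0,0],0,36]]'; python3 -c "
from h import *
need(.446,.214,.12,76)"
```

```text
t: 66.55
position: [0.467, 0.1395, 0.1507]
orientation: [-2.419, -1.886, 0.005]
ft_force: [1.0, 0.4, -0.5]
opening: 0.42
t 66.5 at [0.467  0.1395 0.1507] yaw 75.8 tilt [-0.049  0.056 -0.997] op 0.420 F [ 1.   0.4 -0.5] q6 0.25
roll -0.003 (rows 0.0) then shift mm [ 65.8 -36.3  35.8] | shift now [ 65.7 -36.5  35.8]
```

```bash
python3 -m crank '[[[25,-15,5],0,36],[[25,-15,5],0,36],[[10,-5,5],0,36],[[0,0,0],0,36]]'; python3 -c "
from h import *
need(.446,.214,.05,76)
w=cam('wrist','w33')"
```

```text
t: 67.05
position: [0.4466, 0.2053, 0.1375]
orientation: [-2.422, -1.881, 0.012]
ft_force: [1.1, -0.6, 0.8]
opening: 0.426
t 67.0 at [0.4466 0.2053 0.1375] yaw 75.6 tilt [-0.052  0.054 -0.997] op 0.426 F [ 1.1 -0.6  0.8] q6 0.39
roll -0.007 (rows 0.0) then shift mm [ 4.7  2.9 87.8] | shift now [ 4.8  2.8 87.8]
```

View pics/w33.png

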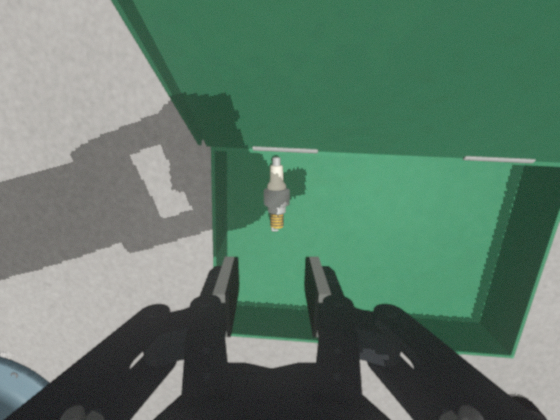

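```bash
python3 -c "
from h import *
w=cam('wrist')
print(onz(w,277,196,.0135),onz(w,276,158,.0135),onz(w,277,231,.0135))"
python3 -m crank '[[[3,2,55],0,36],[[2,1,20],0,36],[[0,0,0],0,36],[[0,0,0],0,36],[[0,0,0],0,36]]'; python3 -c "
from h import *
need(.446,.214,.006,76)
w=cam('wrist','w34')"
```

```text
[0.44748286 0.21626444 0.0135    ] [0.45518764 0.25110356 0.0135    ] [0.43897762 0.18200169 0.0135    ]
t: 67.78
position: [0.4524, 0.2102, 0.065]
orientation: [-2.431, -1.877, 0.001]
ft_force: [-0.1, -0.1, 1.2]
opening: 0.425
t 67.8 at [0.4524 0.2102 0.065 ] yaw 75.3 tilt [-0.043  0.055 -0.998] op 0.425 F [-0.1 -0.1  1.2] q6 0.39
roll -0.013 (rows 0.1) then shift mm [-0.4 -3.9 59.3] | shift now [-0.5 -3.9 59.3]
```

View pics/w34.png

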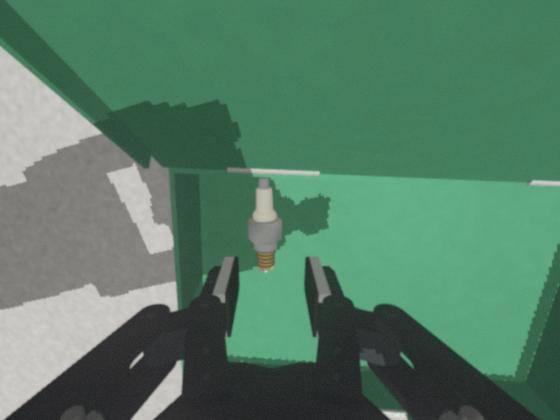

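```bash
python3 -m crank '[[[1,-3,22],0,36],[[0,-1,18],0,36],[[0,0,10],0,36],[[0,0,0],0,36]]'; python3 -c "
from h import *
need(.447,.2155,.007,76)
w=cam('wrist','w34')"
```

```text
t: 68.32
position: [0.45, 0.2156, 0.018]
orientation: [-2.434, -1.88, -0.011]
ft_force: [0.8, -0.3, 0.0]
opening: 0.421
t 68.3 at [0.45   0.2156 0.018 ] yaw 75.3 tilt [-0.035  0.057 -0.998] op 0.421 F [ 0.8 -0.3  0. ] q6 0.39
roll -0.012 (rows 0.1) then shift mm [-1.3 -2.4 11.1] | shift now [-1.3 -2.4 11.1]
```

View pics/w34.png

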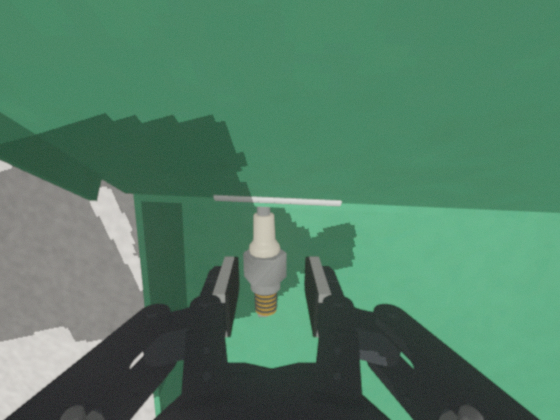

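```bash
python3 -m crank '[[[0,-2,5],0,36],[[0,0,4],0,36],[[0,0,2],0,36],[[0,0,0],0,36]]'; python3 -m crank '[[[0,0,0],0,20],[[0,0,0],0,10],[[0,0,0],0,10],[[0,0,0],0,10]]' 50;  python3 -m crank '[[[0,0,-5],0,8],[[-3,0,-15],0,8],[[-5,0,-35],0,8],[[-10,0,-45],0,8],[[0,0,0],0,8]]' 60; python3 -c "
from h import *
need(.4955,-.2755,.13,76)
cam('wrist','w35')"
```

```text
t: 68.88
position: [0.4494, 0.217, 0.0085]
orientation: [-2.435, -1.881, -0.016]
ft_force: [-1.0, -0.2, -0.2]
opening: 0.419
t: 69.38
position: [0.4498, 0.2171, 0.0089]
orientation: [-2.435, -1.881, -0.017]
ft_force: [1.1, 0.4, 0.0]
opening: 0.245
t: 70.0
position: [0.4485, 0.1927, 0.1135]
orientation: [-2.436, -1.882, -0.019]
ft_force: [-0.5, -0.2, -0.8]
opening: 0.239
t 70.0 at [0.4485 0.1927 0.1135] yaw 75.3 tilt [-0.029  0.057 -0.998] op 0.239 F [-0.5 -0.2 -0.8] q6 0.36
roll -0.012 (rows 0.1) then shift mm [-441.6  157.1  -44.6] | shift now [-439.7  162.3  -44.6]
```

View pics/w35.png

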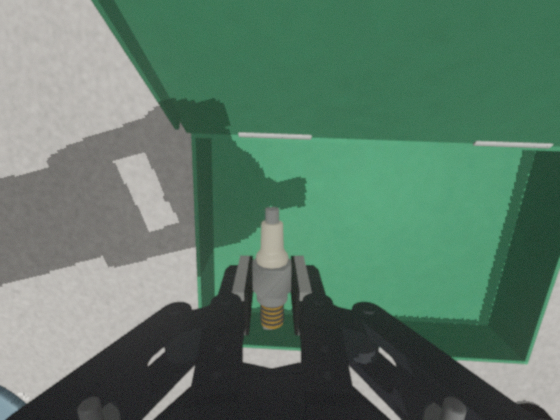

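Plug held; the tin is now empty. Moving to the red bin.

```bash
python3 -m crank '[[[-20,7,-10],0,8],[[-40,14,-8],0,8],[[-50,18,-5],0,8],[[-50,18,-2],0,8],[[-50,18,0],0,8],[[-50,18,0],0,8],[[-50,18,0],0,8],[[-45,16,0],0,8],[[-25,9,0],0,8],[[0,0,0],0,8]]'; python3 -c "
from h import *
need(.4955,-.2755,.11,76)"
```

```text
t: 71.3
position: [0.4769, -0.2187, 0.1013]
orientation: [-2.418, -1.874, 0.001]
ft_force: [-0.2, -0.0, -0.6]
opening: 0.241
t 71.3 at [ 0.4769 -0.2187  0.1013] yaw 75.5 tilt [-0.051  0.065 -0.997] op 0.241 F [-0.2 -0.  -0.6] q6 -0.41
roll -0.009 (rows 0.0) then shift mm [-50.1  31.  -13.3] | shift now [-49.8  31.5 -13.3]
```

```bash
python3 -m crank '[[[-22,14,-5],0,8],[[-20,13,-5],0,8],[[-8,4,-2],0,8],[[0,0,0],0,8]]'; python3 -c "
from h import *
need(.4955,-.278,.03,76)
cam('wrist','w36')"
```

```text
t: 71.8
position: [0.4931, -0.2704, 0.1049]
orientation: [-2.407, -1.872, 0.002]
ft_force: [1.2, 0.2, -1.1]
opening: 0.24
t 71.8 at [ 0.4931 -0.2704  0.1049] yaw 75.6 tilt [-0.058  0.072 -0.996] op 0.240 F [ 1.2  0.2 -1.1] q6 -0.47
roll -0.006 (rows 0.0) then shift mm [-11.    9.6  73.9] | shift now [-10.9   9.7  73.9]
```

View pics/w36.png

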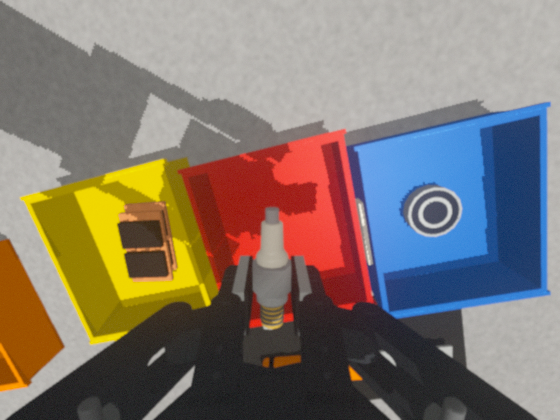

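```bash
python3 -m crank '[[[-6,5,0],0,8],[[-5,4,45],0,8],[[0,0,20],0,8],[[0,0,0],0,8],[[0,0,0],0,8],[[0,0,0],0,8]]'; python3 -c "
from h import *
need(.4955,-.278,.015,76)"
```

```text
t: 72.6
position: [0.4967, -0.2774, 0.0392]
orientation: [-2.406, -1.878, 0.001]
ft_force: [-0.9, -0.4, 0.1]
opening: 0.237
t 72.6 at [ 0.4967 -0.2774  0.0392] yaw 75.8 tilt [-0.056  0.07  -0.996] op 0.237 F [-0.9 -0.4  0.1] q6 -0.48
roll -0.003 (rows 0.0) then shift mm [-2.2  0.7 24.1] | shift now [-2.2  0.7 24.1]
```

```bash
python3 -m crank '[[[-1,0,12],0,8],[[0,0,8],0,8],[[0,0,3],0,8],[[0,0,0],0,8]]'; python3 -m crank '[[[0,0,0],0,30],[[0,0,0],0,36],[[0,0,-10],0,36],[[0,0,-40],0,36],[[0,0,-50],0,36],[[0,0,-20],0,36],[[0,0,0],0,36]]'; python3 -c "
from h import *
need(.4955,-.278,.015,76)
cam('wrist','w37')
t=cam('top','t37')"
```

```text
t: 73.1
position: [0.4957, -0.2772, 0.0158]
orientation: [-2.408, -1.879, 0.001]
ft_force: [-0.4, 0.5, -0.5]
opening: 0.236
t: 73.97
position: [0.5034, -0.2866, 0.1428]
orientation: [-2.411, -1.882, -0.001]
ft_force: [0.1, -0.1, -0.4]
opening: 0.422
t 74.0 at [ 0.5034 -0.2866  0.1428] yaw 75.8 tilt [-0.051  0.066 -0.997] op 0.422 F [ 0.1 -0.1 -0.4] q6 -0.48
roll -0.003 (rows 0.0) then shift mm [ -0.2  -1.3 128.3] | shift now [ -0.2  -1.3 128.3]
```

View pics/w37.png

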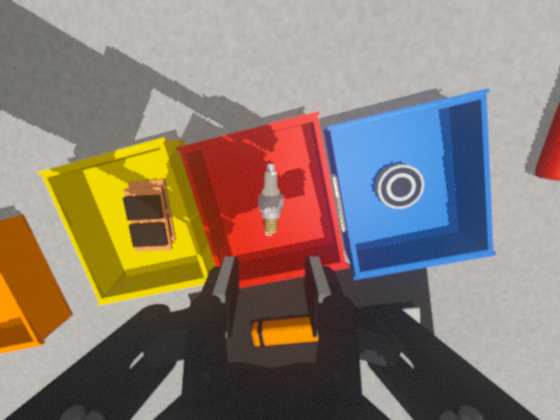

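View pics/t37.png

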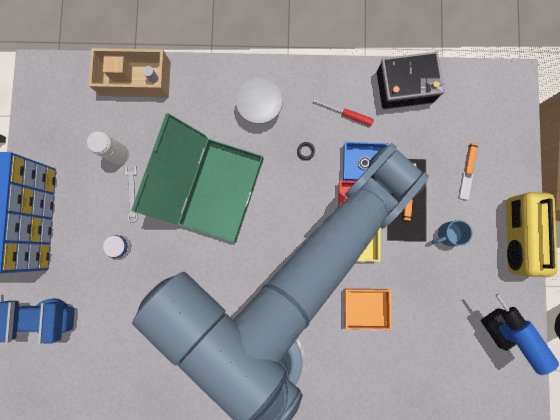

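```bash
python3 - <<'E'
from h import *
t=cam('top'); C=cloud(t)
print('spray',onz(t,98,142,.17),C[142,98]); 
for u,v in [(169,116),(135,208)]: print('edge',onz(t,u,v,.207),C[v+2,u+3])
need(.5786,.355,.28,73.6)
E
python3 -m crank '[[[0,0,-40],0,20],[[0,0,-50],0,0],[[0,0,-50],0,0],[[0,0,-15],0,0],[[0,0,0],0,0],[[0,0,0],0,0]]'; python3 -c "
from h import *
need(.5786,.355,.28,73.6)"
```

```text
spray [0.62812327 0.48460651 0.17      ] [0.62812794 0.484615   0.16998044]
edge [0.69633996 0.27800953 0.207     ] [0.69671715 0.27479915 0.18737275]
edge [0.44067636 0.35658517 0.207     ] [0.43722055 0.35482096 0.18722795]
t 74.1 at [ 0.5017 -0.2852  0.1393] yaw 75.8 tilt [-0.056  0.07  -0.996] op 0.420 F [-1.   0.2 -0.7] q6 -0.48
roll 0.039 (rows 0.2) then shift mm [ 642.2 -114.6  -99.5] | shift now [646.2 -89.5 -99.5]
t: 74.88
position: [0.5068, -0.293, 0.2843]
orientation: [-2.388, -1.863, 0.008]
ft_force: [-0.6, -0.2, -0.7]
opening: -0.002
t 74.9 at [ 0.5068 -0.293   0.2843] yaw 75.8 tilt [-0.073  0.086 -0.994] op -0.002 F [-0.6 -0.2 -0.7] q6 -0.48
roll 0.038 (rows 0.2) then shift mm [ 640.4 -109.3   54.5] | shift now [644.  -85.2  54.5]
```

```bash
python3 -m crank '[[[0,0,60],0,0],[[0,0,60],0,0],[[0,0,0],0,0],[[0,0,0],0,0],[[0,0,0],0,0],[[0,0,0],0,0],[[0,0,0],0,0],[[0,0,0],0,0]]' >/dev/null; python3 tl.py;python3 -m crank '[[[0,0,-60],0,0],[[0,0,-60],0,0],[[0,0,60],0,0],[[0,0,60],0,0],[[0,0,0],0,0],[[0,0,0],0,0],[[0,0,0],0,0],[[0,0,0],0,0],[[0,0,0],0,0],[[0,0,0],0,0]]' >/dev/null; python3 tl.py
```

```text
[ 0.4989 -0.2834  0.1647] tilt [-0.0708  0.0834 -0.994 ] yaw 75.8
[ 0.5041 -0.2882  0.1777] tilt [-0.0564  0.0708 -0.9959] yaw 75.8
```

```bash
for i in 1 2 3 4; do python3 -m crank '[[[0,0,-60],0,0],[[0,0,-60],0,0],[[0,0,60],0,0],[[0,0,60],0,0],[[0,0,0],0,0],[[0,0,0],0,0],[[0,0,0],0,0],[[0,0,0],0,0],[[0,0,0],0,0],[[0,0,0],0,0]]' >/dev/null; python3 tl.py; done
```

```text
[ 0.5087 -0.2924  0.1897] tilt [-0.0437  0.0596 -0.9973] yaw 75.8
[ 0.5131 -0.2965  0.2019] tilt [-0.0307  0.0482 -0.9984] yaw 75.9
[ 0.5174 -0.3003  0.2143] tilt [-0.0179  0.0369 -0.9992] yaw 75.9
[ 0.5214 -0.3041  0.2269] tilt [-0.0049  0.0254 -0.9997] yaw 75.9
```

```bash
for i in 1 2; do python3 -m crank '[[[0,0,-60],0,0],[[0,0,-60],0,0],[[0,0,60],0,0],[[0,0,60],0,0],[[0,0,0],0,0],[[0,0,0],0,0],[[0,0,0],0,0],[[0,0,0],0,0],[[0,0,0],0,0],[[0,0,0],0,0]]' >/dev/null; python3 tl.py; done; python3 -m crank '[[[0,0,-30],0,0],[[0,0,-40],0,0],[[30,-5,-10],0,0],[[50,-8,0],0,0],[[60,-10,0],0,0],[[60,-10,0],0,0],[[60,-10,0],0,0],[[60,-10,0],0,0]]'; python3 -c "
from h import *
need(.5786,.355,.28,73.6)"
```

```text
[ 0.5253 -0.3076  0.2396] tilt [ 0.0081  0.014  -0.9999] yaw 75.9
[ 0.529  -0.311   0.2524] tilt [ 0.0211  0.0026 -0.9998] yaw 75.9
t: 85.62
position: [0.5546, 0.0172, 0.3377]
orientation: [2.475, 1.914, 0.032]
ft_force: [0.1, -0.2, -0.7]
opening: 0.001
t 85.6 at [0.5546 0.0172 0.3377] yaw 75.4 tilt [ 0.024  0.003 -1.   ] op 0.001 F [ 0.1 -0.2 -0.7] q6 0.08
roll 0.032 (rows 0.2) then shift mm [330.3 -73.7  59.1] | shift now [332.5 -63.   59.1]
```

```bash
python3 -m crank '[[[45,-10,0],0.03,0],[[55,-13,0],0,0],[[55,-13,0],0,0],[[55,-13,0],0,0],[[55,-13,0],0,0],[[35,-8,0],0,0],[[15,-3,0],0,0],[[0,0,0],0,0]]'; python3 -c "
from h import *
need(.5786,.355,.17,73.6)
cam('side','s40');cam('wrist','w40')"
```

```text
t: 86.62
position: [0.5699, 0.3542, 0.3398]
orientation: [2.498, 1.881, 0.034]
ft_force: [0.4, 0.6, 0.3]
opening: 0.001
t 86.6 at [0.5699 0.3542 0.3398] yaw 74.0 tilt [ 0.026  0.002 -1.   ] op 0.001 F [0.4 0.6 0.3] q6 0.67
roll 0.007 (rows 0.0) then shift mm [  1.6   4.  170. ] | shift now [  1.6   4.  170. ]
```

View pics/s40.png

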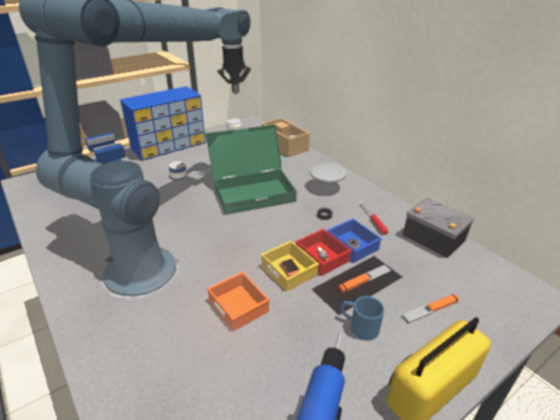

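View pics/w40.png

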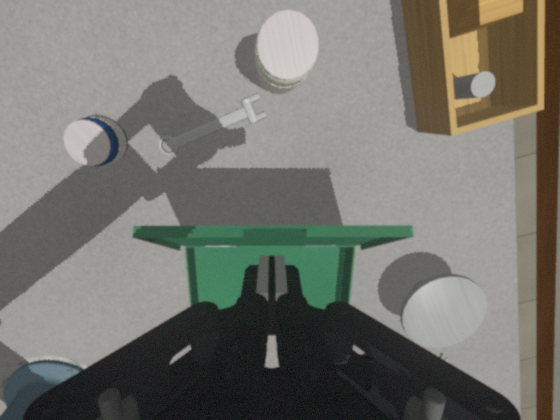

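Run:
```python
from h import *
w=cam('wrist'); C=cloud(w)
for v in (226,229,233,238,243): print(v,C[v,290].round(4), intool(C[v,290]))
for v in (226,231,240,245): print(v,C[v,200].round(4), intool(C[v,200]))
```

```text
226 [0.5843 0.3205 0.2056] [-28.3  19.3 134.8]
229 [0.5834 0.3145 0.1985] [-34.4  19.8 141.8]
233 [0.5815 0.2989 0.1718] [-50.2  21.7 168.5]
238 [0.5787 0.2756 0.1326] [-73.7  24.6 207.5]
243 [0.575  0.244  0.0789] [-105.6   28.4  261. ]
226 [0.497  0.3467 0.2057] [-27.4 -71.9 132.4]
231 [0.4957 0.3422 0.2075] [-32.1 -71.8 130.5]
240 [0.4602 0.3008 0.1164] [-82.6 -96.6 220.6]
245 [0.4371 0.2725 0.0591] [-116.7 -112.4  277.2]
```

```bash
python3 -m crank '[[[0,0,30],0,0],[[0,0,50],0,0],[[0,0,40],0,0],[[0,0,20],0,0],[[0,0,0],0,0]]'; python3 -c "
from h import *
need(.5786,.355,.17,73.6)
print(intool([.5843,.3205,.2056]))"
```

```text
t: 87.4
position: [0.5773, 0.3469, 0.2005]
orientation: [2.506, 1.866, 0.043]
ft_force: [0.1, 0.1, 0.5]
opening: -0.001
t 87.4 at [0.5773 0.3469 0.2005] yaw 73.4 tilt [ 0.032  0.003 -0.999] op -0.001 F [0.1 0.1 0.5] q6 0.67
roll -0.004 (rows 0.0) then shift mm [ 7.8 -2.  30.5] | shift now [ 7.8 -2.  30.5]
[-23.2  14.4  -5. ]
```

```bash
cat > hg.py <<'E'
from h import *
p,R,o=pose(); x=np.array([.282,.959,0]);y=np.array([-.959,.282,0]); d=p-np.array([.5434,.235,.0505])
print('t %.1f u %.1f v %.1f h %.1f'%(o['t'],d@x*1000,d@y*1000,d[2]*1000),'tilt',R[:,2].round(3),'F',np.round(o['ft_force'],1),'yaw %.1f'%np.degrees(np.arctan2(R[1,0],R[0,0])))
E
python3 -m crank '[[[5,0,15],0,0],[[3,0,15],0,0],[[0,0,0],0,0]]'; python3 hg.py; python3 -m crank '[[[-10,0,0],0,0],[[-10,0,0],0,0],[[-10,0,0],0,0]]'; python3 hg.py
```

```text
t: 87.78
position: [0.583, 0.3557, 0.1729]
orientation: [2.505, 1.864, 0.053]
ft_force: [0.0, 0.3, 0.4]
opening: -0.001
t 87.8 u 126.9 v -3.9 h 122.4 tilt [ 0.038  0.005 -0.999] F [0.  0.3 0.4] yaw 73.3
t: 88.15
position: [0.5757, 0.3276, 0.1757]
orientation: [2.504, 1.866, 0.066]
ft_force: [0.6, 5.8, 5.1]
opening: 0.0
t 88.2 u 98.0 v -4.8 h 125.2 tilt [ 0.045  0.01  -0.999] F [0.6 5.8 5.1] yaw 73.4
```

```bash
python3 -m crank '[[[-12,0,-1],0,0],[[-13,0,-1],0,0],[[-13,0,-1],0,0],[[-13,0,-1],0,0],[[-13,0,-1],0,0]]'; python3 hg.py; python3 -m crank '[[[-13,0,0],0,0],[[-13,0,0],0,0],[[-13,0,0],0,0],[[-13,0,0],0,0]]'; python3 hg.py; python3 -c "
from h import *
crop(cam('side'),(170,60,340,200),4.5,'s41')"
```

```text
t: 88.78
position: [0.5601, 0.2699, 0.1922]
orientation: [2.506, 1.867, 0.106]
ft_force: [-0.9, 4.6, 4.0]
opening: -0.002
t 88.8 u 38.1 v -6.2 h 141.7 tilt [ 0.063  0.029 -0.998] F [-0.9  4.6  4. ] yaw 73.4
t: 89.28
position: [0.5445, 0.2171, 0.1913]
orientation: [2.506, 1.866, 0.111]
ft_force: [2.1, 2.3, -0.9]
opening: 0.003
t 89.3 u -16.8 v -6.1 h 140.8 tilt [ 0.066  0.031 -0.997] F [ 2.1  2.3 -0.9] yaw 73.4
```

View pics/s41.png

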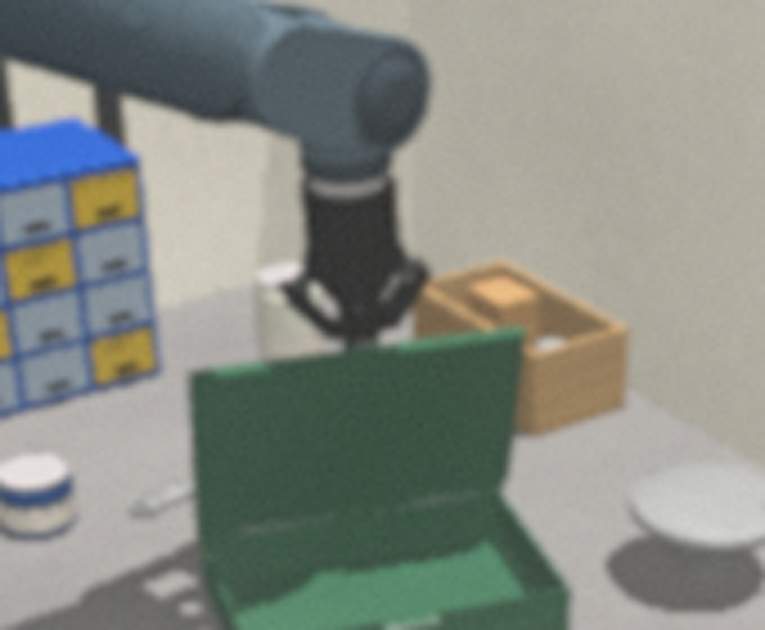

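```bash
python3 -m crank '[[[-12,0,5],0,0],[[-12,0,6],0,0],[[-12,0,7],0,0],[[-12,0,7],0,0],[[-11,0,9],0,0],[[-11,0,9],0,0]]'; python3 hg.py; python3 -c "
from h import *
crop(cam('side'),(170,60,340,200),4.5,'s42')"
```

```text
t: 90.08
position: [0.5255, 0.1451, 0.1418]
orientation: [2.506, 1.865, 0.107]
ft_force: [0.3, 2.8, 0.8]
opening: -0.003
t 90.1 u -91.3 v -8.2 h 91.3 tilt [ 0.064  0.028 -0.998] F [0.3 2.8 0.8] yaw 73.4
```

View pics/s42.png

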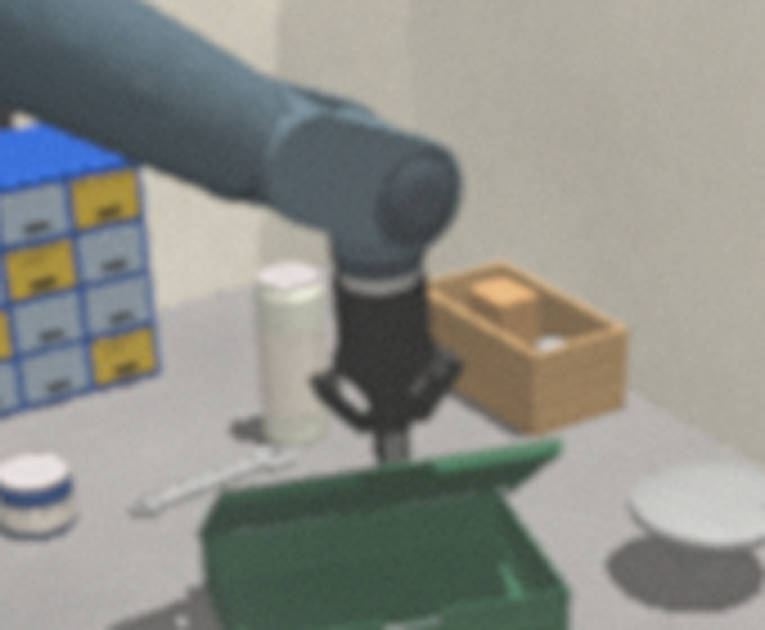

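```bash
python3 -m crank '[[[-8,0,10],0,0],[[-7,0,11],0,0],[[-6,0,12],0,0],[[-4,0,12],0,0],[[-4,0,12],0,0],[[-3,0,10],0,0]]'; python3 hg.py; python3 -c "
from h import *
crop(cam('side'),(170,60,340,220),4,'s43')"
```

```text
t: 90.88
position: [0.5187, 0.1129, 0.0669]
orientation: [2.507, 1.865, 0.1]
ft_force: [-0.5, 1.0, 1.2]
opening: -0.002
t 90.9 u -124.0 v -10.7 h 16.4 tilt [ 0.06   0.026 -0.998] F [-0.5  1.   1.2] yaw 73.3
```

View pics/s43.png

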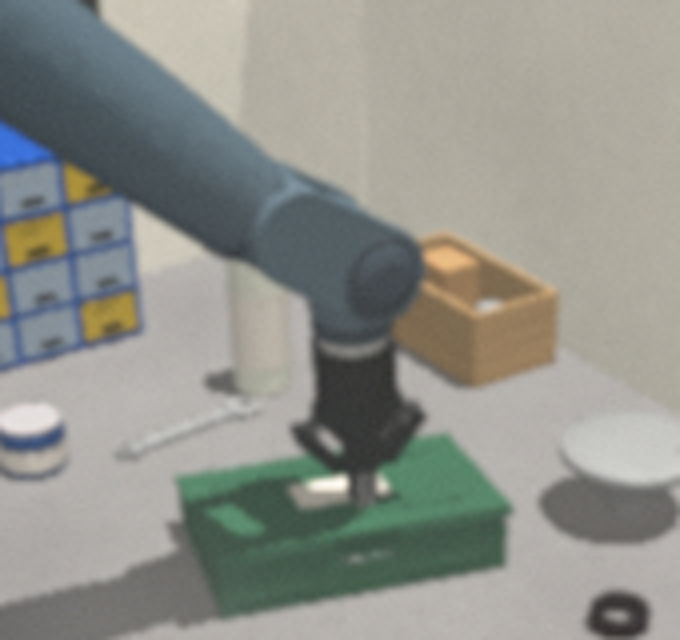

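```bash
python3 -m crank '[[[-10,0,4],0,0],[[-5,0,4],0,0],[[0,0,3],0,0]]'; python3 hg.py;  python3 -m crank '[[[0,0,3],0,0],[[0,0,2],0,0]]'; python3 hg.py; python3 -m crank '[[[0,0,2],0,0],[[0,0,2],0,0]]'; python3 hg.py
```

```text
t: 91.3
position: [0.5143, 0.0974, 0.0536]
orientation: [2.508, 1.865, 0.098]
ft_force: [-4.8, 0.3, 14.3]
opening: -0.003
t 91.3 u -140.2 v -10.8 h 3.1 tilt [ 0.059  0.026 -0.998] F [-4.8  0.3 14.3] yaw 73.3
t: 91.55
position: [0.5145, 0.0974, 0.0536]
orientation: [2.509, 1.869, 0.09]
ft_force: [-10.3, -2.1, 18.5]
opening: 0.002
t 91.5 u -140.1 v -11.1 h 3.1 tilt [ 0.053  0.025 -0.998] F [-10.3  -2.1  18.5] yaw 73.4
t: 91.8
position: [0.5144, 0.0975, 0.0535]
orientation: [2.509, 1.872, 0.084]
ft_force: [-10.4, -0.9, 18.3]
opening: 0.006
t 91.8 u -140.1 v -11.0 h 3.0 tilt [ 0.049  0.024 -0.999] F [-10.4  -0.9  18.3] yaw 73.5
```

```bash
python3 -m crank '[[[0,0,-10],0,0],[[0,0,-40],0,0],[[0,0,-50],0,0],[[-30,0,-50],0,0],[[-50,0,-20],0,0],[[-50,0,0],0,0],[[-50,0,0],0,0],[[0,0,0],0,0]]'
python3 - <<'E'
from h import *
t=cam('top','t50'); s=cam('side','s50'); w=cam('wrist','w50')
crop(s,(190,130,330,230),5,'s50c')
C=cloud(t)
for u,v in [(213,145),(255,158),(233,233),(188,222),(230,160),(245,190),(200,180)]: print(u,v,C[v,u].round(4))
def show(n,m,z):
    c,sz,a,b=rect(t,m,z); print(n,np.round(c,1),np.round(sz,1),round(a,1),b.round(0).tolist())
show('tin',mask(t,(60,80,60),(90,255,255),(160,120,280,260)),.0535)
show('hand',mask(t,(5,120,120),(18,255,255),(390,150,425,230)),.021)
show('blade',mask(t,(0,0,170),(180,60,255),(400,160,420,192)),.013)
E
```

```text
t: 92.8
position: [0.4549, -0.0849, 0.2264]
orientation: [2.498, 1.87, 0.089]
ft_force: [-0.7, 0.3, 0.3]
opening: -0.001
213 145 [0.6556 0.1819 0.0483]
255 158 [0.6168 0.0509 0.0531]
233 233 [0.3865 0.1101 0.0511]
188 222 [0.4161 0.246  0.0561]
230 160 [0.6098 0.1277 0.0487]
245 190 [0.5175 0.0782 0.0529]
200 180 [0.5451 0.2162 0.053 ]
tin [517.4 151.6] [181.2 281.2] 73.5 [[357.0, 105.0], [626.0, 25.0], [678.0, 198.0], [408.0, 278.0]]
hand [ 490.  -423.3] [22.7 99. ] 85.1 [[440.0, -430.0], [538.0, -439.0], [540.0, -416.0], [442.0, -408.0]]
blade [ 577.7 -432.4] [27.4 82.9] 85.0 [[535.0, -442.0], [618.0, -450.0], [620.0, -422.0], [538.0, -415.0]]
```

View pics/t50.png

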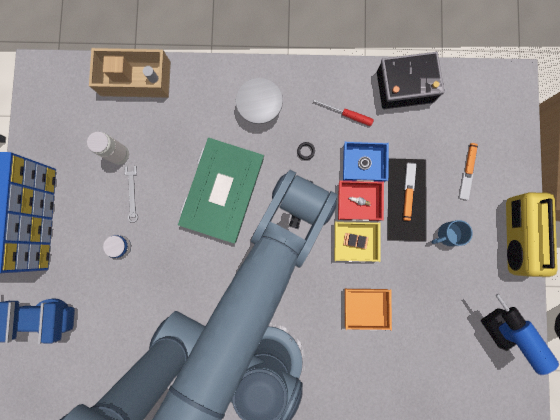

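View pics/s50c.png

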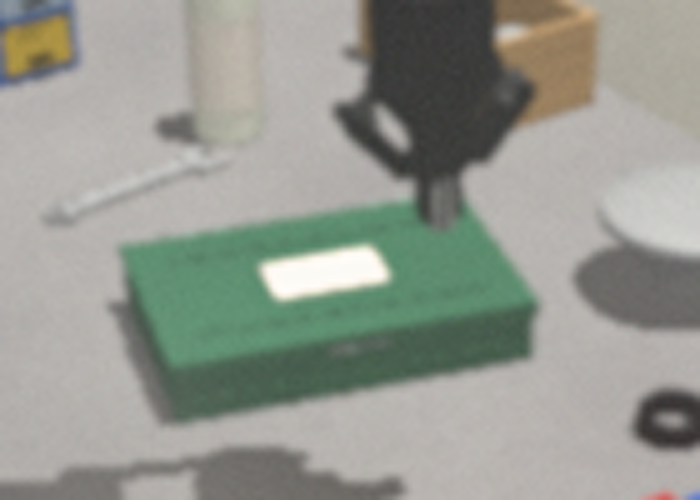

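View pics/s50.png

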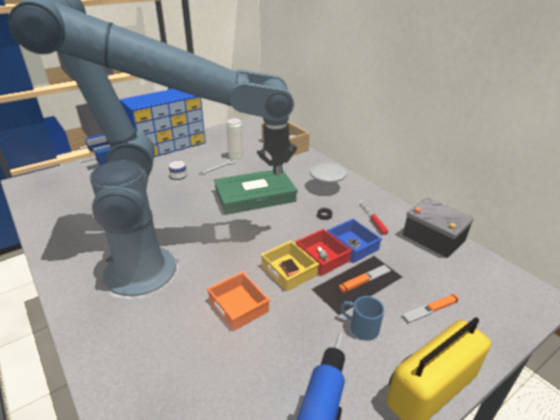

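```bash
python3 -c "
from h import *
t=cam('top'); c,s,a,b=rect(t,mask(t,(5,120,120),(18,255,255),(390,150,425,230)),.021); print(c,s,a)
crop(t,(320,130,440,270),4,'t51')
print(np.round(r.get_obs()['joint_velocities'],3)); print(r.sign_off())"
```

```text
(490.0135498046875, -423.29547119140625) (22.699865341186523, 98.97807312011719) 85.10305786132812
[ 0.012  0.003  0.001 -0.     0.001 -0.002]
the job is handed in; nothing more can be done
None
```

View pics/t51.png

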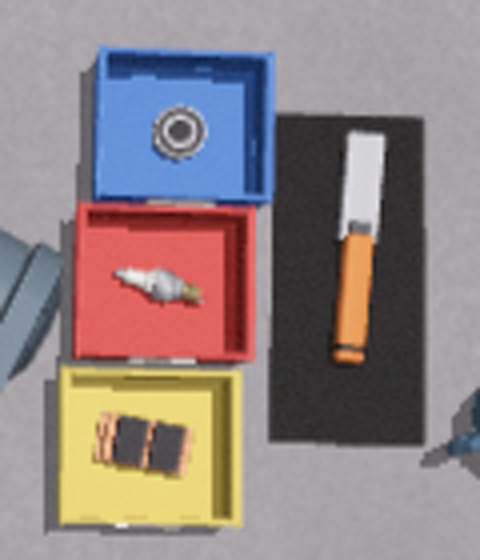

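The job is done and handed in at about 93 s. I levered the lid up with the scraper blade in the front notch and swung it back to its stop. I laid the scraper back on its mat, sorted the four parts that were in the tin, then pushed the lid shut.

**Last checks:**
- **Parts:** the spark plug is in the red bin, the bearing is in the blue, and both brake pads are stacked in the yellow. The tin was empty before I closed it.
- **Tin:** the lid outline matches the start to within 1 mm. The fingertip stopped 3 mm above the hinge height, which is the lid's own thickness, with about 18 N pressing down.
- **Scraper:** it lies on the mat within a few mm of where it started.
- **Other things:** they look unmoved in the top and side pictures, but I compared them by eye and did not measure them.

**What did not go cleanly:**
- **Finger on the tin wall:** on the first try at the second pad, the gripper's finger linkage pressed on the tin's side wall with about 23 N in total. I backed off, reduced the tool's tilt and picked the pad up without contact.
- **Tool tilt:** the tool drifted up to about 6.5° off vertical during the moves, and I corrected this before closing the lid.

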